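Clear the miniature painter's desk

TASK

Tidy the painting desk: take the lid off the dark tool box and lay it flat on the green cutting mat, then put every loose paint pot in the middle of the desk into the pale wooden tray, every dropper bottle into the blue tray and every tool (brush, cutters) into the tool box, each resting on the floor of its tray. Finish by laying the lid squarely back on the tool box so that it is closed with no gap, and do not knock over or shift the painted figures and the water jar; the stocked racks at the edges stay as they are.

Things in the scene. Friction and masses are not known exactly. Their poses are not given: they have to be found in the camera images.
- pot_tray: pale wooden open tray for paint pots, 120 x 165 mm outside (x by y), walls and floor 6 mm thick, origin at the centre of its underside on the table, long side along its y; fixed in place, 30 mm high
- bottle_tray: blue plastic open tray for dropper bottles, 120 x 165 mm outside (x by y), walls and floor 6 mm thick, origin at the centre of its underside on the table, long side along its y; fixed in place, 40 mm high
- tool_box: dark wooden box for tools, 120 x 165 mm outside (x by y), walls and floor 6 mm thick, origin at the centre of its underside on the table, long side along its y; fixed in place, 50 mm high; closed by the loose lid at the start
- lid: loose flat dark wooden lid lying on the rim of the tool box, 128 x 173 x 6 mm (x by y by thickness), about 160 g, overhangs the box 4 mm all round; on its middle a brass bar handle 18 mm wide (x), 64 mm long (y), 24 mm high (from 6 to 30 mm above the underside). Origin at the centre of its underside
- mat: green cutting mat, 190 x 140 mm (x by y), 4 mm thick, fixed on the table; origin at the centre of its underside
- pot1: small round paint pot with red body and white flip cap, 32 mm diameter, 36 mm tall, standing upright at the start; origin at the centre of its underside, z up its axis; may be absent (None)
- pot2: small round paint pot with green body and white flip cap, 32 mm diameter, 36 mm tall, standing upright at the start; origin at the centre of its underside, z up its axis; may be absent (None)
- pot3: small round paint pot with orange body and white flip cap, 32 mm diameter, 36 mm tall, standing upright at the start; origin at the centre of its underside, z up its axis; may be absent (None)
- bottle1: slim yellow dropper bottle with a white pointed nozzle, body 25 mm diameter and 48 mm tall, 78 mm with the nozzle (13 mm wide), standing upright at the start; origin at the centre of its underside, z up its axis; may be absent (None)
- bottle2: slim blue dropper bottle with a white pointed nozzle, body 25 mm diameter and 48 mm tall, 78 mm with the nozzle (13 mm wide), standing upright at the start; origin at the centre of its underside, z up its axis; may be absent (None)
- brush: short paint brush lying flat, green square handle 11 x 11 mm with a steel ferrule, 120 mm long in all along its x (bristles to +x); origin at the middle of its length on the underside, grip there; may be absent (None)
- cutters: small side cutters lying flat, two blue handles to -x and a steel jaw to +x, 116 mm long along its x, 12 mm thick, about 24 mm wide across both handles and 22 mm at the joint; origin near the middle on the underside, the steel joint block from x = 5 to 29 mm; may be absent (None)
- figure1: painted miniature figure, red, standing among the paints, about 32 mm base, 55 mm tall; origin at the centre of its underside; a bystander
- figure2: painted miniature figure, blue and brass, at the left, about 32 mm base, 55 mm tall; origin at the centre of its underside; a bystander
- water_jar: glass water jar, 72 mm diameter, 75 mm tall; origin at the centre of its underside; a bystander
Mind the look-alikes: they are no part of the job. What is shaped like the pot3 but purple is not meant.

How it is judged:
By the outcome, as a careful person would: the job done as asked, in the order asked, and still so for the second after the job is handed in, with the robot touching nothing.
Of pot1, pot2, pot3, bottle1, bottle2 only 4 to 5 are there at a start; the rules pass over those that are not, and their reading is None.
Of brush, cutters only 1 to 2 are there at a start; the rules pass over those that are not, and their reading is None.
At some moment in a run one of pot1, pot2, pot3, bottle1, bottle2 may be knocked a few centimetres aside while the robot is not near it.
Once in a run the grip may slacken for a moment while it holds something.
It also fails if it takes over 210 s, if anything falls off the work surface, if the arm or the gripper's body presses on something with over 40 N, if the wrist force passes 120 N, or if a joint passes its speed limit or range.

ROBOT

A 6-joint arm with a two-finger parallel gripper is mounted at the origin on the work surface. World frame = base frame: x ahead of the robot, y to its left, z up, the work surface at z = 0. Lengths are in m, angles in rad, forces in N, time in s.
With the tool pointing down it reaches from about 0.3 to 0.775 m from the base axis. Payload 14.6 kg.
Tool frame: the origin (TCP) lies midway between the tips of the shut fingers; the grasp point (between the pads) lies 19 mm behind it (tcp_to_grasp is the distance from the TCP to the grasp point, in m); z points along the fingers, y is the line along which they close (so a half turn about z gives the same grasp; the last joint's range is limited). The gripper opens to 94 mm and grips with 3 to 60 N. Pads are 16 mm wide; open, the fingers measure 119 mm over their backs; the gripper's body (75 mm by 177 mm) begins 78 mm behind the grasp point.
Start: joints at [-1.176, 0.3, 1.521, -0, 1.321, -0.067], TCP at [0.245, -0.492, 0.205] pointing down, gripper open.
Joint ranges: [-3.03, 3.03], [-0.79, 2.21], [0.23, 2.52], [-1.04, 4.18], [0, 3.07], [-2.55, 2.55]. Speed limits (rad/s): [2.22, 2.22, 2.57, 3.14, 3.14, 3.14].

INTERFACE

Orientations are given as [roll, pitch, yaw] about the fixed x, y, z axes, in that order (R = Rz(yaw) Ry(pitch) Rx(roll)).
In Python, from station import * gives the robot as it stands.
- The arm moves only by the tool send_rows, never from a script. Its argument "motion" is a list of rows, each a list of 3 entries, a list of its own where there are three numbers: the shift along the tool's x, y, z in units of 0.03 m (1.0 is 0.03 m), then the turn, a rotation vector about the tool's x, y, z in units of 0.12 rad (1.0 is 0.12 rad), then the opening, from -1 (shut) to 1 (fully open). In form: [[[x, y, z], [rx, ry, rz], grip], ...]. A call has 1 to 12 rows; each row shifts and turns the commanded pose from where the row before left it, along the tool's axes as they then stand; what a row does not reach is not made up. A row lasts 1/10 s, in which the tool goes at most 50 mm and 8.59 degrees, less where a joint would pass 70% of its speed; a pose out of reach is approached as far as the arm can. A call with a number of a shift or a turn outside -1 to 1 is refused whole. A call with a gripper value outside its range is refused whole. The fingers move at their own pace and stop on an object; "squeeze" is the grip in N (left out, the last holds). Time passes only in rows, so rows that do not move let the fingers close. It gives the time, the measured TCP pose, the force, the opening and the grip force at its end, in the units of the state.
- get_obs(): the state, without advancing time (a new reading comes with each control period).
- camera(name): name is "scene" or "top" or "wrist"; returns a dict with "pixels" (400x640x3 uint8, red, green, blue), "depth" (400x640 float32, m along the optical axis (not along the pixel's ray), 0 where there is no reading), "fx", "fy", "cx", "cy" (pixels), "rvec" (rotation vector, rad) and "tvec" (3), from world to camera coordinates, as OpenCV has them. Camera axes: x right, y down, z forward; pixel columns grow to the right and rows downward; lengths in m; the calibration is good to about 2 mm. The wrist camera is an equidistant fisheye: a pixel r from the principal point sees the ray r / f radians off the axis. A picture is of the moment at which its call begins.
- hand_in(): hands the job in; it is judged then, once.
The state is a dict: "time_s": time; "qpos": joint angles; "joint_vel": joint speeds; "tau": joint torques, N m; "ee_pos": TCP position; "eef_rot": TCP orientation; "force": force on the tool from outside, world axes, zero at the start; "moment": the same for the moment, N m; "grip_width": finger opening in m; "grip_force": force on a finger pad.
Only numpy, scipy, OpenCV 4.12 (cv2) and the standard library are available. Lean on these libraries where they do the work, as an engineer would, in place of code of your own. Each camera call takes 0.05 s, during which the arm holds its last target. There are 200 camera calls.

## Working session

There is one attempt and no reset: what is moved stays moved. The work goes in short steps, Python scripts to look and compute and a tool call to move; the robot and the scene stay as the last step left them, time stands still between calls to the robot, and variables do not carry over. Pictures are saved under pics/ and viewed, at most 14 in all, crops included, and the job is handed in when it is done.

Besides the shell and the picture viewer there is one more tool, called after "Emit:" as name([rows], argument=value, ...), one row to a line, values as JSON. send_rows: Moves the arm, as the interface text tells. Its arguments: {"type":"object","properties":{"motion":{"type":"array"},"squeeze":{"type":"number"}},"required":["motion"]}

```bash
mkdir -p pics; ls; python3 - <<'E'
from station import *
import cv2,numpy as np
print(get_obs())
for n in ["top","scene"]:
    c=camera(n); cv2.imwrite(f"pics/{n}0.png",c["pixels"][:,:,::-1]); np.savez(f"{n}0.npz",**c)
    print(n,c["fx"],c["fy"],c["cx"],c["cy"],c["rvec"],c["tvec"])
E
```

```text
pics
{'time_s': 0.0, 'qpos': array([-1.17560562e+00,  3.00499980e-01,  1.52159618e+00,  1.57446398e-05,
        1.32070265e+00, -6.66122357e-02]), 'joint_vel': array([ 4.08406590e-04,  7.39662951e-05,  2.17879786e-04,  7.62092948e-04,
        5.86193299e-04, -7.35532029e-04]), 'tau': array([-3.78014665e-04, -5.31809378e+01, -3.52739060e+01,  7.07588461e-02,
        2.43675703e-02, -5.70044585e-05]), 'ee_pos': array([ 0.24495031, -0.49214016,  0.2048641 ]), 'eef_rot': array([-3.14039018e+00, -9.55022485e-05,  4.61798984e-01]), 'force': array([ 0.78503554,  0.37919594, -0.6902365 ]), 'moment': array([ 0.04171661,  0.02521541, -0.02609819]), 'grip_force': 0.0, 'grip_width': 0.09406452930599299}
top 433.11327318821185 433.11327318821185 316.74780593268565 198.3764892842767 [ 2.23802816 -2.17262957  0.03625663] [0.01379636 0.52069164 1.09126196]
scene 363.07379763370943 363.07379763370943 320.26654990763643 193.93965292417545 [ 1.40838239  2.31547589 -0.76748276] [ 0.22631343 -0.33430727  1.33821139]
```

View pics/top0.png

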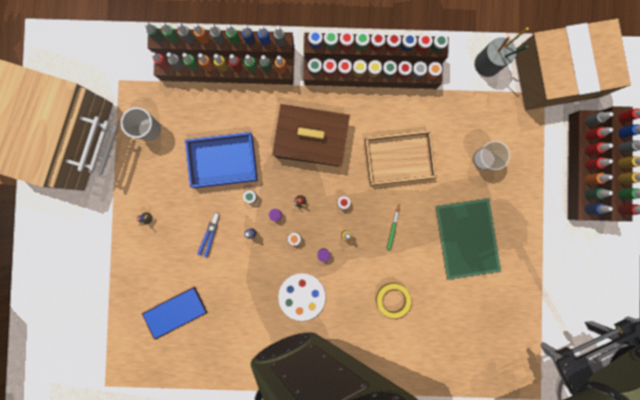

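View pics/scene0.png

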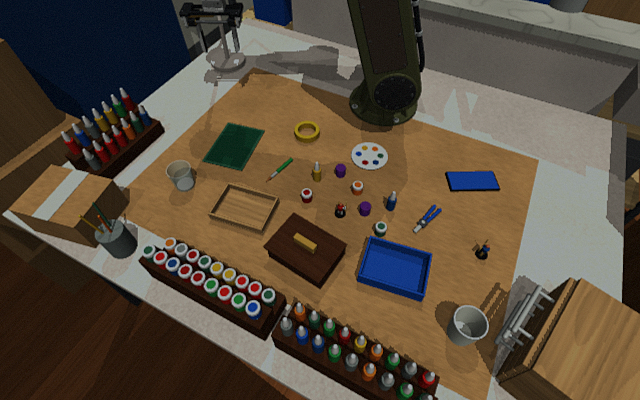

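The top view shows the lidded box (311,135), blue tray (221,160), wooden tray (399,158) and mat (468,238). The pots are red (344,202), green (250,197) and orange (294,239), and the bottles are yellow (347,236) and blue (250,233). The cutters are at (209,235) and the brush at (393,228). The purple pots (276,215) and (324,256) are decoys. The figures are at (301,201) and (146,218); either jar at (137,123) or (492,155) may be the water jar.

Next I'll make an enlarged crop and take measurements.

```bash
cat > h.py <<'E'
import numpy as np,cv2
def RT(c): return cv2.Rodrigues(np.array(c["rvec"],float))[0],np.array(c["tvec"],float).ravel()
def plane(c,uv,z):
    R,t=RT(c);uv=np.atleast_2d(uv).astype(float)
    d=np.c_[(uv[:,0]-c["cx"])/c["fx"],(uv[:,1]-c["cy"])/c["fy"],np.ones(len(uv))]@R
    o=-R.T@t
    return o+d*((z-o[2])/d[:,2])[:,None]
def cloud(c):
    R,t=RT(c);D=c["depth"];v,u=np.mgrid[:D.shape[0],:D.shape[1]]
    P=np.dstack([(u-c["cx"])/c["fx"]*D,(v-c["cy"])/c["fy"]*D,D])
    return (P-t)@R
E
python3 - <<'E'
from h import *
c=dict(np.load("top0.npz"));W=cloud(c)
cv2.imwrite("pics/crop0.png",cv2.resize(c["pixels"][120:290,180:510,::-1],None,fx=2.4,fy=2.4,interpolation=2))
R,t=RT(c);print("cam",-R.T@t)
print("table z",[W[v,u,2].round(4) for u,v in[(200,300),(430,330),(130,300)]])
hsv=cv2.cvtColor(c["pixels"],cv2.COLOR_RGB2HSV)
for n,(u,v) in dict(red=(344,202),green=(250,197),orange=(294,239),yel=(347,236),blue=(250,233),cut=(209,235),brush=(393,228),fig1=(301,201),fig2=(146,218),p1=(276,215),p2=(324,256),jl=(137,123),jr=(492,155),pal=(302,297),tape=(394,300)).items():
    r=12 if n not in("cut","brush","jl","jr","pal","tape") else 26
    w=W[v-r:v+r+1,u-r:u+r+1].reshape(-1,3);h=w[:,2]
    m=h>(0.006 if n in("cut","brush") else max(.004,np.percentile(h,99)-.008))
    q=w[m]; print(n,"n",m.sum(),"hmax",h.max().round(3),"mid",((q.max(0)+q.min(0))/2).round(4),"ext",np.ptp(q,0).round(3))
# rectangles by height/colour
def rect(mask,z,n):
    k=cv2.findContours(mask.astype(np.uint8),0,2)[0];k=max(k,key=cv2.contourArea)
    P=plane(c,k[:,0,:],z)[:,:2]; r=cv2.minAreaRect((P*1000).astype(np.float32)); print(n,r)
X=W[...,0];Z=W[...,2]
u=np.arange(640)[None,:]+0*np.arange(400)[:,None];v=np.arange(400)[:,None]+0*u
box=lambda a,b,cc,d:(u>a)&(u<b)&(v>cc)&(v<d)
rect((Z>.045)&(Z<.066)&box(262,360,95,180),.056,"lid")
rect((Z>.064)&box(290,335,120,150),.08,"handle")
rect((Z>.02)&box(175,265,125,195),.04,"blue")
rect((Z>.015)&box(358,442,125,190),.03,"wood")
rect((hsv[...,0]>60)&(hsv[...,0]<90)&(hsv[...,1]>80)&box(425,510,190,285),.004,"mat")
E
```

```text
cam [0.48468948 0.02949049 1.10741556]
table z [np.float64(0.0091), np.float64(0.002), np.float64(-0.0014)]
red n 116 hmax 1.107 mid [ 0.5047 -0.0107  0.5701] ext [0.04  0.08  1.075]
green n 131 hmax 1.107 mid [0.5087 0.121  0.5692] ext [0.048 0.183 1.076]
orange n 127 hmax 1.107 mid [0.4435 0.0634 0.5695] ext [0.082 0.068 1.076]
yel n 20 hmax 0.08 mid [ 0.4305 -0.0455  0.0748] ext [0.009 0.01  0.01 ]
blue n 20 hmax 1.107 mid [0.4541 0.1136 0.5898] ext [0.061 0.168 1.035]
cut n 356 hmax 1.107 mid [0.4244 0.198  0.5567] ext [0.121 0.337 1.101]
brush n 205 hmax 1.107 mid [ 0.4485 -0.0983  0.5567] ext [0.124 0.256 1.101]
fig1 n 17 hmax 1.107 mid [0.5003 0.0568 0.5756] ext [0.031 0.055 1.064]
fig2 n 21 hmax 1.107 mid [0.464  0.2482 0.5759] ext [0.041 0.437 1.063]
p1 n 127 hmax 1.107 mid [0.4762 0.0891 0.5696] ext [0.028 0.119 1.076]
p2 n 130 hmax 1.107 mid [0.4249 0.0121 0.5693] ext [0.12  0.035 1.076]
jl n 219 hmax 1.107 mid [0.6037 0.2649 0.5933] ext [0.238 0.471 1.028]
jr n 198 hmax 1.107 mid [ 0.5767 -0.1995  0.5885] ext [0.184 0.458 1.038]
pal n 1517 hmax 1.107 mid [0.3488 0.0579 0.5573] ext [0.272 0.126 1.1  ]
tape n 498 hmax 1.107 mid [ 0.3573 -0.0905  0.5635] ext [0.255 0.24  1.088]
lid ((673.8907470703125, 49.4893913269043), (172.84066772460938, 128.30148315429688), 82.70458221435547)
handle ((671.7984008789062, 49.73388671875), (63.189422607421875, 24.289363861083984), 86.92034149169922)
blue ((607.4733276367188, 270.5521240234375), (121.7916488647461, 167.42457580566406), 8.462048530578613)
wood ((628.0105590820312, -175.2532501220703), (121.03820037841797, 166.37359619140625), 8.311016082763672)
mat ((429.69146728515625, -357.5565185546875), (178.1452178955078, 128.21595764160156), 11.082537651062012)
```

View pics/crop0.png

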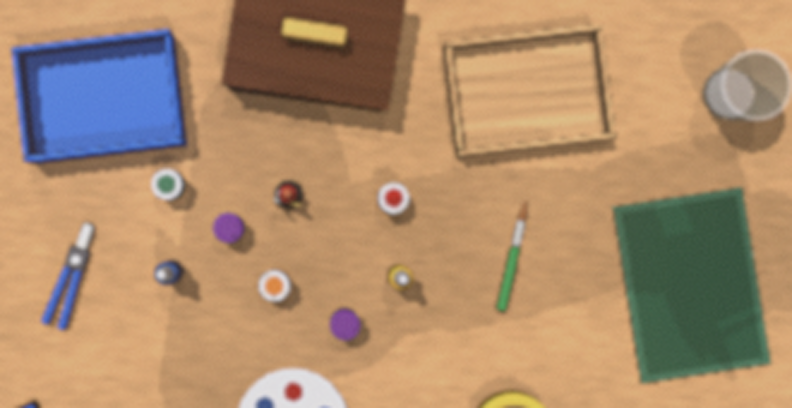

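The crop confirms the targets: white caps with red, green and orange discs, plus the yellow and blue bottles. The purple-capped pots (229,228) and (345,324) in the crop are decoys. Next I'll redo the depth measurement with the dropouts masked.

```bash
cat >> h.py <<'E'
def meas(c,seeds,verbose=True):
    W=cloud(c);ok=(c["depth"]>0.1);out={}
    for n,(u,v,r) in seeds.items():
        sl=np.s_[v-r:v+r+1,u-r:u+r+1]
        w=W[sl][ok[sl]];h=w[:,2]
        if n in("cut","brush"):
            q=w[(h>.007)&(h<.03)];m=q[:,:2].mean(0);e=np.linalg.eigh(np.cov((q[:,:2]-m).T))[1][:,1]
            p=(q[:,:2]-m)@e;out[n]=(m+e*(p.max()+p.min())/2,np.degrees(np.arctan2(e[1],e[0])),np.ptp(p),h.max())
        else:
            top=np.percentile(h,99.0);q=w[h>top-.01]
            out[n]=((q.max(0)+q.min(0))/2,np.ptp(q,0),len(q))
        if verbose: print(n,*[np.round(x,4) for x in out[n]])
    return out
E
python3 - <<'E'
from h import *
c=dict(np.load("top0.npz"))
meas(c,dict(red=(344,202,10),green=(250,197,10),orange=(294,239,10),p1=(276,215,10),p2=(324,256,10),yel=(347,236,10),blue=(250,233,10),fig1=(301,201,10),fig2=(146,218,10),cut=(209,235,25),brush=(393,228,24),jl=(137,123,20),jr=(492,155,20)))
hsv=cv2.cvtColor(c["pixels"],cv2.COLOR_RGB2HSV);V=hsv[...,2].astype(int);S=hsv[...,1].astype(int)
# mat corners, cap centroids by colour
def cent(mask,u,v,r,z,n):
    m=np.zeros_like(mask);m[v-r:v+r+1,u-r:u+r+1]=mask[v-r:v+r+1,u-r:u+r+1]
    b,a=np.nonzero(m);print(n,len(a),plane(c,[[(a.min()+a.max())/2,(b.min()+b.max())/2]],z).round(4)[0],plane(c,[[a.mean(),b.mean()]],z).round(4)[0])
wh=(S<60)&(V>120)
for n,u,v in(("red",344,202),("green",250,197),("orange",294,239)):cent((S<70)&(V>110),u,v,9,.036,n)
for n,u,v in(("yel",347,236),("blue",250,233)):cent(wh,u,v,8,.07,n)
m=((hsv[...,0]>55)&(hsv[...,0]<95)&(S>60));m[:, :425]=0;m[:,512:]=0;m[:185]=0;m[290:]=0
k=max(cv2.findContours(m.astype(np.uint8),0,2)[0],key=cv2.contourArea)
print(cv2.minAreaRect((plane(c,k[:,0],.004)[:,:2]*1000).astype(np.float32)))
E
```

```text
red [ 0.5122 -0.0361  0.0355] [0.0301 0.0302 0.0103] 128
green [0.5188 0.1973 0.0356] [0.0276 0.0303 0.0093] 130
orange [0.4173 0.0828 0.035 ] [0.0298 0.03   0.0097] 128
p1 [0.4762 0.1337 0.0356] [0.0276 0.0304 0.0104] 125
p2 [0.3799 0.0096 0.0354] [0.0297 0.0299 0.0107] 132
yel [ 0.4303 -0.0455  0.0747] [0.0099 0.0097 0.0108] 21
blue [0.4282 0.1927 0.0747] [0.0096 0.01   0.0102] 20
fig1 [0.511  0.0759 0.0474] [0.0155 0.0165 0.013 ] 28
fig2 [0.4531 0.4626 0.0487] [0.0194 0.0117 0.0155] 24
cut [0.4205 0.2985] 162.6476 0.1123 0.0164
brush [ 0.453  -0.1664] 169.5128 0.1149 0.0155
jl [0.6862 0.4641 0.0831] [0.0731 0.0723 0.0115] 228
jr [ 0.6346 -0.3927  0.0734] [0.0681 0.0716 0.0117] 214
red 117 [ 0.5109 -0.0372  0.036 ] [ 0.5112 -0.0372  0.036 ]
green 135 [0.5189 0.1957 0.036 ] [0.5189 0.1962 0.036 ]
orange 113 [0.4185 0.0824 0.036 ] [0.4185 0.0823 0.036 ]
yel 23 [ 0.4315 -0.0457  0.07  ] [ 0.4312 -0.0458  0.07  ]
blue 42 [0.4292 0.1934 0.07  ] [0.4294 0.1939 0.07  ]
((430.0677490234375, -357.3784484863281), (183.0746612548828, 133.7921905517578), 10.31147289276123)
```

```bash
cat > plan.py <<'E'
# usage: plan.py x y z yawdeg : units to go (turn first, then shift in the turned frame)
import sys,numpy as np
from station import *
x,y,z,w=map(float,sys.argv[1:5]);o=get_obs();p=o["ee_pos"];y0=o["eef_rot"][2]
d=(np.radians(w)-y0+np.pi)%(2*np.pi)-np.pi;a=y0+d
D=np.array([x,y])-p[:2]
print("t",round(o["time_s"],1),"pos",p.round(4),"rot",o["eef_rot"].round(3),"q6",o["qpos"][5].round(2),"w",round(o["grip_width"],4))
print("turn z units",round(-d/.12,2),"| shift x,y,z units",np.round([D@[np.cos(a),np.sin(a)]/.03,D@[np.sin(a),-np.cos(a)]/.03,(p[2]-z)/.03],2))
E
python3 plan.py 0.673 0.0496 0.059 82.7
```

```text
t 0.1 pos [ 0.245  -0.4922  0.2049] rot [-3.141 -0.     0.462] q6 -0.07 w 0.0939
turn z units -8.18 | shift x,y,z units [19.73 11.86  4.86]
```

Emit:
send_rows([
  [[0, 0, 0], [0, 0, -0.909], 0.3],
  [[0, 0, 0], [0, 0, -0.909], 0.3],
  [[0, 0, 0], [0, 0, -0.909], 0.3],
  [[0, 0, 0], [0, 0, -0.909], 0.3],
  [[0, 0, 0], [0, 0, -0.909], 0.3],
  [[0, 0, 0], [0, 0, -0.909], 0.3],
  [[0, 0, 0], [0, 0, -0.909], 0.3],
  [[0, 0, 0], [0, 0, -0.909], 0.3],
  [[0, 0, 0], [0, 0, -0.909], 0.3],
])

```text
time_s: 1.0
ee_pos: [0.245, -0.4922, 0.2051]
eef_rot: [-3.141, -0.001, 1.448]
force: [0.9, -0.1, 0.2]
grip_width: 0.0609
grip_force: 0.0
```

Emit:
send_rows([
  [[0.9, 0.54, 0], [0, 0, 0], 0.3],
  [[0.9, 0.54, 0], [0, 0, 0], 0.3],
  [[0.9, 0.54, 0], [0, 0, 0], 0.3],
  [[0.9, 0.54, 0], [0, 0, 0], 0.3],
  [[0.9, 0.54, 0], [0, 0, 0], 0.3],
  [[0.9, 0.54, 0], [0, 0, 0], 0.3],
  [[0.9, 0.54, 0], [0, 0, 0], 0.3],
  [[0.9, 0.54, 0], [0, 0, 0], 0.3],
  [[0.9, 0.54, 0], [0, 0, 0], 0.3],
  [[0.9, 0.54, 0], [0, 0, 0], 0.3],
  [[0.9, 0.54, 0], [0, 0, 0], 0.3],
])

```text
time_s: 2.1
ee_pos: [0.46, -0.2192, 0.2053]
eef_rot: [-3.141, -0.0, 1.444]
force: [-0.6, -0.2, -0.4]
grip_width: 0.061
grip_force: 0.0
```

Emit:
send_rows([
  [[0.9, 0.54, 0], [0, 0, 0], 0.3],
  [[0.9, 0.54, 0], [0, 0, 0], 0.3],
  [[0.9, 0.54, 0], [0, 0, 0], 0.3],
  [[0.9, 0.54, 0], [0, 0, 0], 0.3],
  [[0.9, 0.54, 0], [0, 0, 0], 0.3],
  [[0.9, 0.54, 0], [0, 0, 0], 0.3],
  [[0.9, 0.54, 0], [0, 0, 0], 0.3],
  [[0.9, 0.54, 0], [0, 0, 0], 0.3],
  [[0.9, 0.54, 0], [0, 0, 0], 0.3],
  [[0.9, 0.54, 0], [0, 0, 0], 0.3],
  [[0, 0, 0], [0, 0, 0], 0.3],
])

```text
time_s: 3.2
ee_pos: [0.6554, 0.0296, 0.2042]
eef_rot: [-3.14, -0.0, 1.446]
force: [-0.5, 0.0, -0.3]
grip_width: 0.0612
grip_force: 0.0
```

```bash
python3 plan.py 0.673 0.0496 0.059 82.7
```

```text
t 3.2 pos [0.6554 0.0296 0.2042] rot [-3.14  -0.     1.446] q6 0.11 w 0.0612
turn z units 0.02 | shift x,y,z units [0.73 0.5  4.84]
```

Emit:
send_rows([
  [[0.37, 0.25, 0.8], [0, 0, 0], 0.0],
  [[0.36, 0.25, 0.9], [0, 0, 0], 0.0],
  [[0, 0, 0.9], [0, 0, 0], 0.0],
  [[0, 0, 0.8], [0, 0, 0], 0.0],
  [[0, 0, 0.7], [0, 0, 0], 0.0],
  [[0, 0, 0.4], [0, 0, 0], 0.0],
  [[0, 0, 0.3], [0, 0, 0], 0.0],
  [[0, 0, 0], [0, 0, 0], 0.0],
])

```text
time_s: 4.0
ee_pos: [0.6717, 0.0464, 0.0607]
eef_rot: [-3.14, 0.0, 1.443]
force: [-0.2, -0.8, 0.3]
grip_width: 0.0473
grip_force: 0.0
```

Emit:
send_rows([
  [[0, 0, 0], [0, 0, 0], -1],
  [[0, 0, 0], [0, 0, 0], -1],
  [[0, 0, 0], [0, 0, 0], -1],
  [[0, 0, 0], [0, 0, 0], -1],
  [[0, 0, 0], [0, 0, 0], -1],
  [[0, 0, 0], [0, 0, 0], -1],
  [[0, 0, 0], [0, 0, 0], -1],
  [[0, 0, 0], [0, 0, 0], -1],
], squeeze=40)

```text
time_s: 4.8
ee_pos: [0.6724, 0.0467, 0.062]
eef_rot: [3.141, -0.0, 1.443]
force: [-1.0, -0.2, 5.9]
grip_width: 0.0178
grip_force: 40.0
```

Emit:
send_rows([
  [[0, 0, -0.3], [0, 0, 0], -1],
  [[0, 0, -0.6], [0, 0, 0], -1],
  [[0, 0, -0.8], [0, 0, 0], -1],
  [[0, 0, -0.8], [0, 0, 0], -1],
  [[0, 0, -0.8], [0, 0, 0], -1],
  [[0, 0, 0], [0, 0, 0], -1],
])

```text
time_s: 5.4
ee_pos: [0.6732, 0.0467, 0.164]
eef_rot: [3.137, -0.001, 1.444]
force: [0.3, -0.1, -2.1]
grip_width: 0.0179
grip_force: 40.0
```

```bash
python3 plan.py 0.43 -0.3575 0.06 10.5; python3 - <<'E'
from h import *
from station import *
c=camera("top");np.savez("top1.npz",**c);cv2.imwrite("pics/top1.png",c["pixels"][:,:,::-1])
E
```

```text
t 5.4 pos [0.6732 0.0467 0.164 ] rot [ 3.137e+00 -1.000e-03  1.444e+00] q6 0.14 w 0.0179
turn z units 10.5 | shift x,y,z units [-10.43  11.77   3.47]
```

View pics/top1.png

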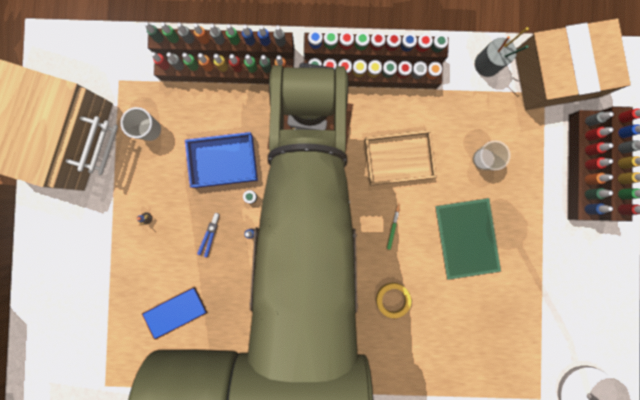

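Top view 1: the lid has been lifted with the arm over the box, and the mat (468,238) is clear. Now I'll carry the lid to the mat.

Emit:
send_rows([
  [[0, 0, 0], [0, 0, 0.875], -1],
  [[0, 0, 0], [0, 0, 0.875], -1],
  [[0, 0, 0], [0, 0, 0.875], -1],
  [[0, 0, 0], [0, 0, 0.875], -1],
  [[0, 0, 0], [0, 0, 0.875], -1],
  [[0, 0, 0], [0, 0, 0.875], -1],
  [[0, 0, 0], [0, 0, 0.875], -1],
  [[0, 0, 0], [0, 0, 0.875], -1],
  [[0, 0, 0], [0, 0, 0.875], -1],
  [[0, 0, 0], [0, 0, 0.875], -1],
  [[0, 0, 0], [0, 0, 0.875], -1],
  [[0, 0, 0], [0, 0, 0.875], -1],
])

```text
time_s: 6.65
ee_pos: [0.6714, 0.0466, 0.1581]
eef_rot: [-3.141, 0.003, 0.179]
force: [-0.7, 0.2, -2.0]
grip_width: 0.0177
grip_force: 40.0
```

Emit:
send_rows([
  [[-0.75, 0.84, 0], [0, 0, 0], -1],
  [[-0.75, 0.84, 0], [0, 0, 0], -1],
  [[-0.75, 0.84, 0], [0, 0, 0], -1],
  [[-0.75, 0.84, 0], [0, 0, 0], -1],
  [[-0.75, 0.84, 0], [0, 0, 0], -1],
  [[-0.75, 0.84, 0], [0, 0, 0], -1],
  [[-0.75, 0.84, 0], [0, 0, 0], -1],
  [[-0.75, 0.84, 0], [0, 0, 0], -1],
  [[-0.75, 0.84, 0], [0, 0, 0], -1],
  [[-0.75, 0.84, 0], [0, 0, 0], -1],
  [[-0.75, 0.84, 0], [0, 0, 0], -1],
  [[-0.75, 0.84, 0], [0, 0, 0], -1],
])

```text
time_s: 7.85
ee_pos: [0.4604, -0.3005, 0.1586]
eef_rot: [-3.14, 0.002, 0.184]
force: [-0.1, -0.5, -0.9]
grip_width: 0.0175
grip_force: 40.0
```

Emit:
send_rows([
  [[-0.75, 0.84, 0], [0, 0, 0], -1],
  [[-0.75, 0.84, 0], [0, 0, 0], -1],
  [[0, 0, 0], [0, 0, 0], -1],
  [[0, 0, 0], [0, 0, 0], -1],
])

```text
time_s: 8.25
ee_pos: [0.4261, -0.3575, 0.1589]
eef_rot: [-3.14, 0.001, 0.182]
force: [-0.2, 0.6, -1.4]
grip_width: 0.0177
grip_force: 40.0
```

```bash
python3 plan.py 0.427 -0.358 0.016 10.5; python3 - <<'E'
from h import *
from station import *
c=camera("scene");cv2.imwrite("pics/s1.png",cv2.resize(c["pixels"][50:350,50:450,::-1],None,fx=2,fy=2))
E
```

```text
t 8.2 pos [ 0.4261 -0.3575  0.1589] rot [-3.14e+00  1.00e-03  1.82e-01] q6 0.62 w 0.0177
turn z units -0.01 | shift x,y,z units [0.03 0.02 4.76]
```

View pics/s1.png

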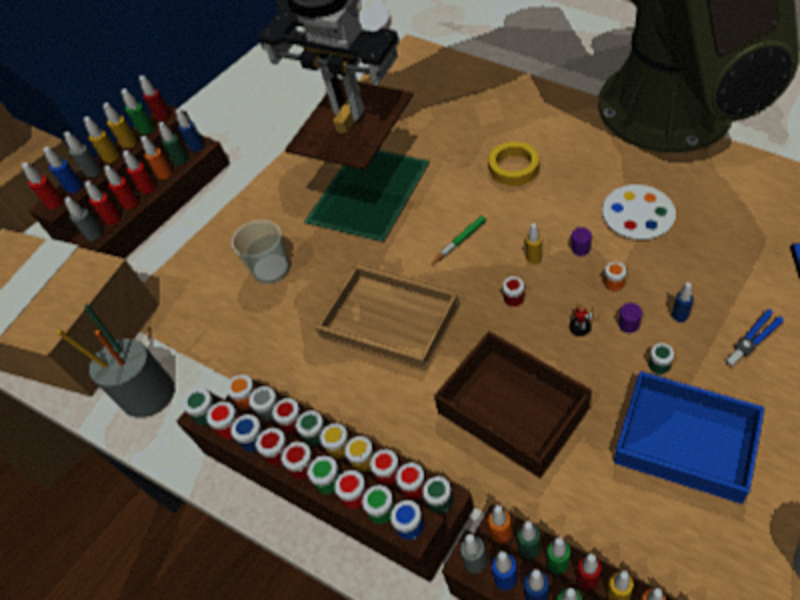

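The lid hangs flat over the mat at about (350,125) in the crop, and the open box is at (515,400). Now I'll lower the lid.

Emit:
send_rows([
  [[0, 0, 0.7], [0, 0, 0], -1],
  [[0, 0, 0.9], [0, 0, 0], -1],
  [[0, 0, 0.9], [0, 0, 0], -1],
  [[0, 0, 0.9], [0, 0, 0], -1],
  [[0, 0, 0.7], [0, 0, 0], -1],
  [[0, 0, 0.35], [0, 0, 0], -1],
  [[0, 0, 0.1], [0, 0, 0], -1],
  [[0, 0, 0.1], [0, 0, 0], -1],
  [[0, 0, 0], [0, 0, 0], -1],
])

```text
time_s: 9.2
ee_pos: [0.4272, -0.3578, 0.0215]
eef_rot: [3.141, -0.001, 0.184]
force: [0.4, -0.2, -2.1]
grip_width: 0.0176
grip_force: 40.0
```

```bash
python3 - <<'E'
from station import *
o=get_obs();print(o["ee_pos"],o["force"],o["moment"],o["grip_width"])
E
```

```text
[ 0.42717598 -0.35775066  0.02151603] [ 0.43737766 -0.17965083 -2.05635436] [ 0.07108752 -0.01581592 -0.02384838] 0.017631023161956767
```

Not touching yet (z 0.0215); I'll creep down further.

Emit:
send_rows([
  [[0, 0, 0.08], [0, 0, 0], -1],
  [[0, 0, 0.08], [0, 0, 0], -1],
  [[0, 0, 0], [0, 0, 0], -1],
])

```text
time_s: 9.5
ee_pos: [0.4268, -0.3577, 0.0161]
eef_rot: [-3.142, 0.0, 0.183]
force: [-0.6, -0.9, -2.8]
grip_width: 0.0176
grip_force: 40.0
```

Emit:
send_rows([
  [[0, 0, 0.06], [0, 0, 0], -1],
  [[0, 0, 0], [0, 0, 0], -1],
])

```text
time_s: 9.7
ee_pos: [0.4268, -0.3578, 0.0159]
eef_rot: [3.141, -0.0, 0.184]
force: [-7.9, 6.6, 18.5]
grip_width: 0.0177
grip_force: 40.0
```

Emit:
send_rows([
  [[0, 0, 0], [0, 0, 0], 0.0],
  [[0, 0, 0], [0, 0, 0], 0.0],
  [[0, 0, 0], [0, 0, 0], 0.0],
  [[0, 0, -0.5], [0, 0, 0], 0.0],
  [[0, 0, -0.9], [0, 0, 0], 0.0],
  [[0, 0, -0.9], [0, 0, 0], 0.0],
  [[0, 0, -0.9], [0, 0, 0], 0.0],
  [[0, 0, -0.9], [0, 0, 0], 0.0],
  [[0, 0, 0], [0, 0, 0], 0.0],
])

```text
time_s: 10.6
ee_pos: [0.428, -0.3588, 0.1421]
eef_rot: [3.136, -0.004, 0.184]
force: [0.5, -0.1, -0.9]
grip_width: 0.0471
grip_force: 0.0
```

```bash
python3 - <<'E'
from h import *
from station import *
c=camera("top");np.savez("top2.npz",**c)
W=cloud(c);ok=c["depth"]>.1;Z=W[...,2]
v,u=np.mgrid[:400,:640]
def rect(mask,z,n):
    k=max(cv2.findContours(mask.astype(np.uint8),0,2)[0],key=cv2.contourArea)
    print(n,cv2.minAreaRect((plane(c,k[:,0,:],z)[:,:2]*1000).astype(np.float32)))
b=(u>262)&(u<360)&(v>95)&(v<180)
rect(ok&(Z>.03)&(Z<.07)&b,.05,"box")
V=c["pixels"].max(2)
rect((V<90)&b&(v<170),.05,"boxcol")
meas(c,dict(red=(344,202,10),green=(250,197,10),orange=(294,239,10),yel=(347,236,10),blue=(250,233,10),brush=(393,228,24)))
cv2.imwrite("pics/top2.png",cv2.resize(c["pixels"][90:300,180:560,::-1],None,fx=2,fy=2))
E
python3 plan.py 0.453 -0.1664 0.005 -10.5
```

```text
box ((671.0879516601562, 51.796573638916016), (164.4689178466797, 122.23983764648438), 83.7818374633789)
boxcol ((667.6047973632812, 51.36094665527344), (156.9530029296875, 120.93496704101562), 83.71125793457031)
red [ 0.5121 -0.036   0.0351] [0.0299 0.0299 0.012 ] 127
green [0.519  0.1972 0.0352] [0.0278 0.0303 0.0116] 129
orange [0.4172 0.0827 0.036 ] [0.03   0.0301 0.011 ] 127
yel [ 0.4304 -0.0455  0.0759] [0.0101 0.0097 0.0134] 23
blue [0.4282 0.1921 0.0748] [0.0096 0.0115 0.013 ] 22
brush [ 0.4526 -0.1654] 169.3882 0.1134 0.0175
t 10.7 pos [ 0.4274 -0.3582  0.1397] rot [ 3.138e+00 -2.000e-03  1.840e-01] q6 0.62 w 0.0471
turn z units 3.06 | shift x,y,z units [-0.33 -6.44  4.49]
```

View pics/top2.png

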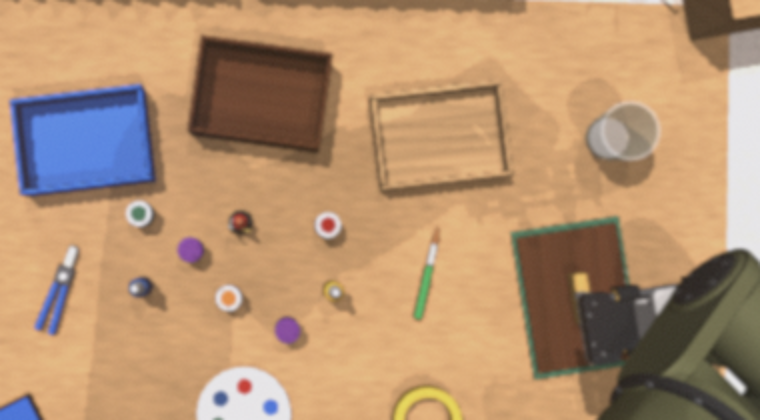

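The top view shows the lid inside the mat (575,300) and the box open (262,95). The brush is at (426,275). Next I'll fetch the brush.

Emit:
send_rows([
  [[0, 0, 0], [0, 0, 0.77], 0.0],
  [[0, 0, 0], [0, 0, 0.77], 0.0],
  [[0, 0, 0], [0, 0, 0.76], 0.0],
  [[0, 0, 0], [0, 0, 0.76], 0.0],
  [[-0.05, -0.92, 0], [0, 0, 0], 0],
  [[-0.05, -0.92, 0], [0, 0, 0], 0],
  [[-0.05, -0.92, 0], [0, 0, 0], 0],
  [[-0.05, -0.92, 0], [0, 0, 0], 0],
  [[-0.05, -0.92, 0.5], [0, 0, 0], 0],
  [[-0.04, -0.92, 0.6], [0, 0, 0], 0],
  [[-0.04, -0.92, 0.7], [0, 0, 0], 0],
  [[0, 0, 0.7], [0, 0, 0], 0],
])

```text
time_s: 11.85
ee_pos: [0.4521, -0.1633, 0.0611]
eef_rot: [-3.141, 0.001, -0.181]
force: [0.1, -1.4, 0.9]
grip_width: 0.0472
grip_force: 0.0
```

```bash
python3 plan.py 0.453 -0.1662 0.005 -10.5
```

```text
t 11.8 pos [ 0.4521 -0.1633  0.0611] rot [-3.141e+00  1.000e-03 -1.810e-01] q6 1.33 w 0.0472
turn z units 0.02 | shift x,y,z units [0.05 0.09 1.87]
```

Emit:
send_rows([
  [[0.05, 0.09, 0.8], [0, 0, 0], 0.0],
  [[0, 0, 0.6], [0, 0, 0], 0.0],
  [[0, 0, 0.3], [0, 0, 0], 0.0],
  [[0, 0, 0.1], [0, 0, 0], 0],
  [[0, 0, 0], [0, 0, 0], 0],
])

```text
time_s: 12.35
ee_pos: [0.4533, -0.1689, 0.0084]
eef_rot: [-3.142, 0.0, -0.184]
force: [-0.7, -0.2, -0.1]
grip_width: 0.0468
grip_force: 0.0
```

Emit:
send_rows([
  [[0, 0, 0], [0, 0, 0], -1],
  [[0, 0, 0], [0, 0, 0], -1],
  [[0, 0, 0], [0, 0, 0], -1],
  [[0, 0, 0], [0, 0, 0], -1],
  [[0, 0, 0], [0, 0, 0], -1],
  [[0, 0, 0], [0, 0, 0], -1],
], squeeze=25)

```text
time_s: 12.95
ee_pos: [0.4534, -0.1689, 0.0085]
eef_rot: [3.142, -0.0, -0.184]
force: [-0.5, 0.6, 2.5]
grip_width: 0.0103
grip_force: 25.0
```

Emit:
send_rows([
  [[0, 0, -0.5], [0, 0, 0], -1],
  [[0, 0, -0.9], [0, 0, 0], -1],
  [[0, 0, -0.9], [0, 0, 0], -1],
  [[0, 0, -0.9], [0, 0, 0], -1],
  [[0, 0, -0.7], [0, 0, 0], -1],
  [[0, 0, 0], [0, 0, 0], -1],
])

```text
time_s: 13.55
ee_pos: [0.4544, -0.1693, 0.1278]
eef_rot: [3.14, -0.004, -0.184]
force: [0.1, -0.7, -0.1]
grip_width: 0.0103
grip_force: 25.0
```

Emit:
send_rows([
  [[0, 0, 0], [0, 0, -0.98], -1],
  [[0, 0, 0], [0, 0, -0.98], -1],
  [[0, 0, 0], [0, 0, -0.98], -1],
  [[0, 0, 0], [0, 0, -0.98], -1],
  [[0, 0, 0], [0, 0, -0.98], -1],
  [[0, 0, 0], [0, 0, -0.98], -1],
  [[0, 0, 0], [0, 0, -0.98], -1],
  [[0, 0, 0], [0, 0, -0.98], -1],
  [[0, 0, 0], [0, 0, -0.98], -1],
  [[0, 0, 0], [0, 0, -0.98], -1],
  [[0, 0, 0], [0, 0, -0.98], -1],
  [[0, 0, 0], [0, 0, -0.98], -1],
])

```text
time_s: 14.75
ee_pos: [0.4529, -0.1687, 0.1241]
eef_rot: [-3.14, -0.0, 1.232]
force: [-0.2, 0.7, -1.2]
grip_width: 0.0103
grip_force: 25.0
```

```bash
python3 plan.py 0.697 0.049 0.012 83.8
```

```text
t 14.8 pos [ 0.4529 -0.1687  0.1241] rot [-3.14  -0.     1.232] q6 -0.09 w 0.0103
turn z units -1.92 | shift x,y,z units [8.09 7.31 3.74]
```

Emit:
send_rows([
  [[0, 0, 0], [0, 0, -0.96], -1],
  [[0, 0, 0], [0, 0, -0.96], -1],
  [[0.9, 0.81, 0], [0, 0, 0], -1],
  [[0.9, 0.81, 0], [0, 0, 0], -1],
  [[0.9, 0.81, 0], [0, 0, 0], -1],
  [[0.9, 0.81, 0], [0, 0, 0], -1],
  [[0.9, 0.81, 0], [0, 0, 0], -1],
  [[0.9, 0.81, 0], [0, 0, 0], -1],
  [[0.9, 0.81, 0], [0, 0, 0], -1],
  [[0.9, 0.81, 0], [0, 0, 0], -1],
  [[0.89, 0.83, 0], [0, 0, 0], -1],
  [[0, 0, 0], [0, 0, 0], -1],
])

```text
time_s: 15.95
ee_pos: [0.6997, 0.0505, 0.1224]
eef_rot: [-3.139, -0.0, 1.461]
force: [-0.3, -0.3, -1.7]
grip_width: 0.0101
grip_force: 25.0
```

Emit:
send_rows([
  [[0, 0, 0.4], [0, 0, 0], -1],
  [[0, 0, 0.8], [0, 0, 0], -1],
  [[0, 0, 0.8], [0, 0, 0], -1],
  [[0, 0, 0.8], [0, 0, 0], -1],
  [[0, 0, 0.5], [0, 0, 0], -1],
  [[0, 0, 0.22], [0, 0, 0], -1],
  [[0, 0, 0.1], [0, 0, 0], -1],
  [[0, 0, 0], [0, 0, 0], -1],
])

```text
time_s: 16.75
ee_pos: [0.6987, 0.0474, 0.0172]
eef_rot: [3.141, -0.0, 1.458]
force: [-0.0, 0.3, -0.2]
grip_width: 0.0103
grip_force: 25.0
```

```bash
python3 plan.py 0.697 0.049 0.0155 83.8
```

```text
t 16.8 pos [0.6987 0.0474 0.0172] rot [ 3.141 -0.     1.458] q6 0.13 w 0.0103
turn z units -0.04 | shift x,y,z units [ 0.05 -0.06  0.06]
```

Emit:
send_rows([
  [[0, 0, 0], [0, 0, 0], -0.4],
  [[0, 0, 0], [0, 0, 0], -0.4],
  [[0, 0, -0.5], [0, 0, 0], -0.4],
  [[0, 0, -0.9], [0, 0, 0], -0.4],
  [[0, 0, -0.9], [0, 0, 0], -0.4],
  [[0, 0, -0.9], [0, 0, 0], -0.4],
  [[0, 0, -0.8], [0, 0, 0], 0.1],
])

```text
time_s: 17.45
ee_pos: [0.6989, 0.0476, 0.14]
eef_rot: [3.139, -0.0, 1.458]
force: [0.3, 0.8, 0.3]
grip_width: 0.0333
grip_force: 0.0
```

Emit:
send_rows([
  [[0, 0, 0], [0, 0, -0.95], 0.1],
  [[0, 0, 0], [0, 0, -0.95], 0.1],
  [[0, 0, 0], [0, 0, -0.95], 0.1],
  [[0, 0, 0], [0, 0, -0.95], 0.1],
  [[0, 0, 0], [0, 0, -0.95], 0.1],
  [[0, 0, 0], [0, 0, -0.95], 0.1],
  [[0, 0, 0], [0, 0, -0.95], 0.1],
  [[0, 0, 0], [0, 0, -0.95], 0.1],
  [[0, 0, 0], [0, 0, -0.95], 0.1],
  [[0, 0, 0], [0, 0, -0.95], 0.1],
  [[0, 0, 0], [0, 0, -0.95], 0.1],
  [[0, 0, 0], [0, 0, -0.95], 0.1],
])

```text
time_s: 18.65
ee_pos: [0.6987, 0.0476, 0.1384]
eef_rot: [3.141, 0.001, 2.831]
force: [-0.8, -0.0, -0.4]
grip_width: 0.0517
grip_force: 0.0
```

```bash
python3 - <<'E'
from h import *
from station import *
c=camera("scene");cv2.imwrite("pics/s2.png",c["pixels"][:,:,::-1])
c=dict(np.load("top2.npz"));hsv=cv2.cvtColor(c["pixels"],cv2.COLOR_RGB2HSV)
print("joint",plane(c,[[212,226.5]],.012)[0].round(4),"tip",plane(c,[[216.5,213]],.008)[0].round(4))
W=cloud(c);ok=c["depth"]>.1
sl=np.s_[208:262,190:225];q=W[sl][ok[sl]];q=q[(q[:,2]>.007)&(q[:,2]<.03)]
e=np.array([np.cos(np.radians(-17.4)),np.sin(np.radians(-17.4))]);p=(q[:,:2]-[.4205,.2985])@e;s=(q[:,:2]-[.4205,.2985])@[-e[1],e[0]]
for a in range(-60,60,8):
    m=(p>=a/1e3)&(p<(a+8)/1e3)
    if m.any(): print(a,m.sum(),s[m].min().round(4),s[m].max().round(4),q[m,2].max().round(3))
E
python3 plan.py 0.435 0.294 0.008 162.6
```

```text
joint [0.4411 0.2914 0.012 ] tip [0.4754 0.2823 0.008 ]
-60 14 -0.0131 0.0124 0.014
-52 22 -0.012 0.0136 0.016
-44 24 -0.0121 0.0134 0.014
-36 20 -0.0112 0.0135 0.015
-28 27 -0.0112 0.0256 0.017
-20 23 -0.0101 0.0124 0.015
-12 22 -0.0102 0.012 0.018
-4 26 -0.0098 0.0106 0.018
4 26 -0.0092 0.0112 0.018
12 29 -0.0097 0.0256 0.014
20 28 -0.0102 0.0112 0.016
28 19 -0.0087 0.017 0.015
36 15 -0.0046 0.0063 0.016
44 15 -0.0048 0.0158 0.015
52 10 -0.0049 0.0061 0.013
t 18.7 pos [0.6988 0.0476 0.1384] rot [3.141e+00 1.000e-03 2.838e+00] q6 -1.25 w 0.0516
turn z units -0.0 | shift x,y,z units [10.85  5.21  4.35]
```

Emit:
send_rows([
  [[0.9, 0.43, 0], [0, 0, 0], 0.1],
  [[0.9, 0.43, 0], [0, 0, 0], 0.1],
  [[0.9, 0.43, 0], [0, 0, 0], 0.1],
  [[0.9, 0.43, 0], [0, 0, 0], 0.1],
  [[0.9, 0.43, 0], [0, 0, 0], 0.1],
  [[0.9, 0.43, 0], [0, 0, 0], 0.1],
  [[0.9, 0.43, 0], [0, 0, 0], 0.1],
  [[0.9, 0.43, 0], [0, 0, 0], 0.1],
  [[0.9, 0.43, 0], [0, 0, 0], 0.1],
  [[0.9, 0.43, 0], [0, 0, 0], 0.1],
  [[0.9, 0.43, 0.4], [0, 0, 0], 0.1],
  [[0.9, 0.43, 0.8], [0, 0, 0], 0.1],
])

```text
time_s: 19.9
ee_pos: [0.4388, 0.2967, 0.103]
eef_rot: [3.138, 0.003, 2.823]
force: [1.4, 1.2, -0.6]
grip_width: 0.0514
grip_force: 0.0
```

Emit:
send_rows([
  [[0, 0, 0.8], [0, 0, 0], 0.1],
  [[0, 0, 0.5], [0, 0, 0], 0.1],
  [[0, 0, 0], [0, 0, 0], 0.1],
  [[0, 0, 0], [0, 0, 0], 0.1],
])

```text
time_s: 20.3
ee_pos: [0.4391, 0.2955, 0.0629]
eef_rot: [3.141, 0.001, 2.825]
force: [0.3, 0.6, -0.3]
grip_width: 0.0519
grip_force: 0.0
```

```bash
python3 plan.py 0.436 0.2937 0.0075 162.6
```

```text
t 20.3 pos [0.4391 0.2955 0.0629] rot [3.141e+00 1.000e-03 2.825e+00] q6 -0.73 w 0.0519
turn z units -0.11 | shift x,y,z units [ 0.08 -0.09  1.85]
```

Emit:
send_rows([
  [[0.08, -0.09, 0.8], [0, 0, -0.11], 0.1],
  [[0, 0, 0.6], [0, 0, 0], 0.1],
  [[0, 0, 0.3], [0, 0, 0], 0.1],
  [[0, 0, 0.15], [0, 0, 0], 0.1],
  [[0, 0, 0], [0, 0, 0], 0.1],
])

```text
time_s: 20.8
ee_pos: [0.4359, 0.2936, 0.0068]
eef_rot: [3.141, 0.0, 2.839]
force: [-0.1, -0.1, 0.7]
grip_width: 0.0516
grip_force: 0.0
```

Emit:
send_rows([
  [[0, 0, 0], [0, 0, 0], -1],
  [[0, 0, 0], [0, 0, 0], -1],
  [[0, 0, 0], [0, 0, 0], -1],
  [[0, 0, 0], [0, 0, 0], -1],
  [[0, 0, 0], [0, 0, 0], -1],
  [[0, 0, 0], [0, 0, 0], -1],
], squeeze=35)

```text
time_s: 21.4
ee_pos: [0.4357, 0.2936, 0.0065]
eef_rot: [3.141, 0.0, 2.839]
force: [0.1, -0.1, 2.3]
grip_width: 0.0212
grip_force: 35.0
```

Emit:
send_rows([
  [[0, 0, -0.5], [0, 0, 0], -1],
  [[0, 0, -0.9], [0, 0, 0], -1],
  [[0, 0, -0.9], [0, 0, 0], -1],
  [[0, 0, -0.9], [0, 0, 0], -1],
  [[0, 0, -0.7], [0, 0, 0], -1],
  [[0, 0, 0], [0, 0, 0], -1],
])

```text
time_s: 22.0
ee_pos: [0.4365, 0.2941, 0.1257]
eef_rot: [3.138, 0.003, 2.839]
force: [-0.5, 0.2, -0.8]
grip_width: 0.0214
grip_force: 35.0
```

Emit:
send_rows([
  [[0, 0, 0], [0, 0, 0.95], -1],
  [[0, 0, 0], [0, 0, 0.95], -1],
  [[0, 0, 0], [0, 0, 0.95], -1],
  [[0, 0, 0], [0, 0, 0.95], -1],
  [[0, 0, 0], [0, 0, 0.95], -1],
  [[0, 0, 0], [0, 0, 0.95], -1],
  [[0, 0, 0], [0, 0, 0.95], -1],
  [[0, 0, 0], [0, 0, 0.95], -1],
  [[0, 0, 0], [0, 0, 0.95], -1],
  [[0, 0, 0], [0, 0, 0.95], -1],
  [[0, 0, 0], [0, 0, 0.95], -1],
  [[0, 0, 0], [0, 0, 0.95], -1],
])

```text
time_s: 23.2
ee_pos: [0.4351, 0.2932, 0.1217]
eef_rot: [-3.14, 0.001, 1.466]
force: [0.6, 0.0, -0.2]
grip_width: 0.0216
grip_force: 35.0
```

```bash
python3 plan.py 0.6437 0.0407 0.015 83.8
```

```text
t 23.2 pos [0.4351 0.2932 0.1217] rot [-3.140e+00  1.000e-03  1.466e+00] q6 0.63 w 0.0216
turn z units 0.03 | shift x,y,z units [-7.62  7.82  3.56]
```

Emit:
send_rows([
  [[-0.85, 0.87, 0], [0, 0, 0], -1],
  [[-0.85, 0.87, 0], [0, 0, 0], -1],
  [[-0.85, 0.87, 0], [0, 0, 0], -1],
  [[-0.85, 0.87, 0], [0, 0, 0], -1],
  [[-0.85, 0.87, 0], [0, 0, 0], -1],
  [[-0.85, 0.87, 0], [0, 0, 0], -1],
  [[-0.85, 0.87, 0], [0, 0, 0], -1],
  [[-0.84, 0.87, 0], [0, 0, 0], -1],
  [[-0.83, 0.86, 0], [0, 0, 0], -1],
  [[0, 0, 0], [0, 0, 0], -1],
  [[0, 0, 0], [0, 0, 0], -1],
])

```text
time_s: 24.3
ee_pos: [0.6457, 0.0424, 0.1213]
eef_rot: [-3.139, 0.0, 1.47]
force: [-0.0, 0.9, -1.0]
grip_width: 0.0212
grip_force: 35.0
```

Emit:
send_rows([
  [[0, 0, 0.4], [0, 0, 0], -1],
  [[0, 0, 0.8], [0, 0, 0], -1],
  [[0, 0, 0.8], [0, 0, 0], -1],
  [[0, 0, 0.8], [0, 0, 0], -1],
  [[0, 0, 0.45], [0, 0, 0], -1],
  [[0, 0, 0.2], [0, 0, 0], -1],
  [[0, 0, 0.1], [0, 0, 0], -1],
  [[0, 0, 0], [0, 0, 0], -1],
])

```text
time_s: 25.1
ee_pos: [0.6464, 0.0429, 0.0172]
eef_rot: [3.141, -0.0, 1.471]
force: [0.1, -0.1, -0.5]
grip_width: 0.0215
grip_force: 35.0
```

```bash
python3 plan.py 0.6437 0.0407 0.0136 83.8
```

```text
t 25.1 pos [0.6464 0.0429 0.0172] rot [ 3.141 -0.     1.471] q6 0.11 w 0.0215
turn z units 0.07 | shift x,y,z units [-0.08 -0.08  0.12]
```

Emit:
send_rows([
  [[0, 0, 0.12], [0, 0, 0], -1],
  [[0, 0, 0], [0, 0, 0], -0.3],
  [[0, 0, 0], [0, 0, 0], -0.3],
  [[0, 0, 0], [0, 0, 0], -0.3],
  [[0, 0, -0.5], [0, 0, 0], -0.3],
  [[0, 0, -0.9], [0, 0, 0], -0.3],
  [[0, 0, -0.9], [0, 0, 0], -0.3],
  [[0, 0, -0.9], [0, 0, 0], -0.3],
  [[0, 0, -0.9], [0, 0, -0.9], 0.1],
  [[0, 0, 0], [0, 0, -0.9], 0.1],
  [[0, 0, 0], [0, 0, -0.3], 0.1],
])

```text
time_s: 26.2
ee_pos: [0.6466, 0.0427, 0.1386]
eef_rot: [3.139, 0.0, 1.727]
force: [0.7, 0.4, 0.0]
grip_width: 0.0508
grip_force: 0.0
```

```bash
cat > look.py <<'E'
import sys
from h import *
from station import *
c=camera("top");np.savez("last.npz",**c)
S=dict(red=(344,202,10),green=(250,197,10),orange=(294,239,10),yel=(347,236,10),blue=(250,233,10))
meas(c,{k:S[k] for k in sys.argv[1:]})
E
python3 look.py green blue; python3 plan.py 0.519 0.197 0.01 98.4
```

```text
green [0.5189 0.1975 0.0347] [0.0277 0.0299 0.0105] 127
blue [0.4432 0.1073 0.5201] [0.0039 0.0021 0.0123] 11
t 26.2 pos [0.6464 0.0427 0.138 ] rot [3.14  0.    1.727] q6 -0.15 w 0.0512
turn z units 0.08 | shift x,y,z units [ 5.71 -3.45  4.27]
```

Emit:
send_rows([
  [[0, 0, 0], [0, 0, 0.98], 0.0],
  [[0, 0, 0], [0, 0, 0.98], 0.0],
  [[0, 0, 0], [0, 0, 0.98], 0.0],
  [[0, 0, 0], [0, 0, 0.98], 0.0],
  [[0, 0, 0], [0, 0, 0.98], 0.0],
  [[0, 0, 0], [0, 0, 0.98], 0.0],
  [[0, 0, 0], [0, 0, 0.98], 0.0],
  [[0, 0, 0], [0, 0, 0.98], 0.0],
  [[0, 0, 0], [0, 0, 0.98], 0.0],
  [[0, 0, 0], [0, 0, 0.98], 0.0],
  [[0, 0, 0], [0, 0, 0.98], 0.0],
  [[0, 0, 0], [0, 0, 0.98], 0.0],
])

```text
time_s: 27.45
ee_pos: [0.6463, 0.0427, 0.1372]
eef_rot: [3.141, -0.001, 0.306]
force: [-1.4, 0.3, -0.2]
grip_width: 0.047
grip_force: 0.0
```

```bash
python3 plan.py 0.519 0.1967 0.01 8.4
```

```text
t 27.4 pos [0.6463 0.0427 0.1372] rot [ 3.141e+00 -1.000e-03  3.060e-01] q6 1.27 w 0.047
turn z units 1.33 | shift x,y,z units [-3.45 -5.7   4.24]
```

Emit:
send_rows([
  [[0, 0, 0], [0, 0, 0.67], 0.0],
  [[0, 0, 0], [0, 0, 0.66], 0.0],
  [[-0.5, -0.82, 0], [0, 0, 0], 0],
  [[-0.5, -0.82, 0], [0, 0, 0], 0],
  [[-0.5, -0.82, 0], [0, 0, 0], 0],
  [[-0.5, -0.81, 0], [0, 0, 0], 0],
  [[-0.49, -0.81, 0], [0, 0, 0], 0],
  [[-0.48, -0.81, 0], [0, 0, 0], 0],
  [[-0.48, -0.81, 0], [0, 0, 0], 0],
  [[0, 0, 0.2], [0, 0, 0], 0],
  [[0, 0, 0.7], [0, 0, 0], 0],
  [[0, 0, 0.5], [0, 0, 0], 0],
])

```text
time_s: 28.65
ee_pos: [0.5182, 0.1957, 0.0939]
eef_rot: [3.142, -0.001, 0.152]
force: [0.5, -0.1, -0.0]
grip_width: 0.0468
grip_force: 0.0
```

```bash
python3 plan.py 0.519 0.1967 0.01 8.4
```

```text
t 28.6 pos [0.5182 0.1957 0.0939] rot [ 3.142e+00 -1.000e-03  1.520e-01] q6 1.71 w 0.0468
turn z units 0.04 | shift x,y,z units [ 0.03 -0.03  2.8 ]
```

Emit:
send_rows([
  [[0, 0, 0.8], [0, 0, 0], 0.0],
  [[0, 0, 0.8], [0, 0, 0], 0.0],
  [[0, 0, 0.7], [0, 0, 0], 0],
  [[0, 0, 0.3], [0, 0, 0], 0],
  [[0, 0, 0], [0, 0, 0], 0],
  [[0, 0, 0], [0, 0, 0], -1],
  [[0, 0, 0], [0, 0, 0], -1],
  [[0, 0, 0], [0, 0, 0], -1],
  [[0, 0, 0], [0, 0, 0], -1],
  [[0, 0, 0], [0, 0, 0], -1],
], squeeze=25)

```text
time_s: 29.65
ee_pos: [0.5186, 0.1961, 0.0173]
eef_rot: [-3.141, -0.002, 0.152]
force: [-0.7, -1.8, 7.2]
grip_width: 0.0315
grip_force: 25.0
```

Emit:
send_rows([
  [[0, 0, -0.5], [0, 0, 0], -1],
  [[0, 0, -0.9], [0, 0, 0], -1],
  [[0, 0, -0.9], [0, 0, 0], -1],
  [[0, 0, -0.9], [0, 0, 0], -1],
  [[0, 0, -0.7], [0, 0, -0.5], -1],
  [[0, 0, 0], [0, 0, -0.9], -1],
  [[0, 0, 0], [0, 0, -0.9], -1],
])

```text
time_s: 30.35
ee_pos: [0.5182, 0.1961, 0.1351]
eef_rot: [3.141, -0.002, 0.433]
force: [-0.3, 0.0, -1.1]
grip_width: 0.0312
grip_force: 25.0
```

Emit:
send_rows([
  [[0, 0, 0], [0, 0, -0.9], -1],
  [[0, 0, 0], [0, 0, -0.9], -1],
  [[0, 0, 0], [0, 0, -0.9], -1],
  [[0, 0, 0], [0, 0, -0.9], -1],
  [[0, 0, 0], [0, 0, -0.9], -1],
  [[0, 0, 0], [0, 0, -0.9], -1],
  [[0, 0, 0], [0, 0, -0.9], -1],
  [[0, 0, 0], [0, 0, -0.9], -1],
  [[0, 0, 0], [0, 0, -0.9], -1],
  [[0, 0, 0], [0, 0, -0.9], -1],
  [[0, 0, 0], [0, 0, -0.9], -1],
  [[0, 0, 0], [0, 0, -0.9], -1],
])

```text
time_s: 31.55
ee_pos: [0.5179, 0.196, 0.1343]
eef_rot: [3.141, -0.0, 1.729]
force: [-1.0, -0.7, -0.3]
grip_width: 0.032
grip_force: 25.0
```

```bash
python3 - <<'E'
import numpy as np
a=np.radians(8.4)
for n,cx,cy in(("pot",.628,-.1753),("bot",.6075,.2705)):
  for l in(-45,0,45): print(n,l,np.round([cx-np.sin(a)*l/1e3,cy+np.cos(a)*l/1e3],4))
E
python3 plan.py 0.6346 -0.2198 0.017 98.4
```

```text
pot -45 [ 0.6346 -0.2198]
pot 0 [ 0.628  -0.1753]
pot 45 [ 0.6214 -0.1308]
bot -45 [0.6141 0.226 ]
bot 0 [0.6075 0.2705]
bot 45 [0.6009 0.315 ]
t 31.6 pos [0.5179 0.196  0.1343] rot [ 3.141 -0.     1.729] q6 0.14 w 0.032
turn z units 0.09 | shift x,y,z units [-14.28   1.82   3.91]
```

Emit:
send_rows([
  [[-0.6, 0.08, 0], [0, 0, 0], -1],
  [[-0.9, 0.12, 0], [0, 0, 0], -1],
  [[-0.9, 0.12, 0], [0, 0, 0], -1],
  [[-0.9, 0.12, 0], [0, 0, 0], -1],
  [[-0.9, 0.12, 0], [0, 0, 0], -1],
  [[-0.9, 0.12, 0], [0, 0, 0], -1],
  [[-0.9, 0.12, 0], [0, 0, 0], -1],
  [[-0.9, 0.12, 0], [0, 0, 0], -1],
  [[-0.9, 0.12, 0], [0, 0, 0], -1],
  [[-0.9, 0.12, 0], [0, 0, 0], -1],
  [[-0.9, 0.12, 0], [0, 0, 0], -1],
  [[-0.9, 0.12, 0], [0, 0, 0], -1],
])

```text
time_s: 32.75
ee_pos: [0.6078, -0.1099, 0.1344]
eef_rot: [3.141, 0.0, 1.724]
force: [0.3, 0.9, 0.1]
grip_width: 0.0314
grip_force: 25.0
```

Emit:
send_rows([
  [[-0.9, 0.12, 0], [0, 0, 0], -1],
  [[-0.9, 0.12, 0], [0, 0, 0], -1],
  [[-0.9, 0.1, 0], [0, 0, 0], -1],
  [[-0.9, 0.1, 0], [0, 0, 0], -1],
  [[-0.18, 0, 0.4], [0, 0, 0], -1],
  [[0, 0, 0.7], [0, 0, 0], -1],
  [[0, 0, 0], [0, 0, 0], -1],
])

```text
time_s: 33.45
ee_pos: [0.6365, -0.2179, 0.0974]
eef_rot: [-3.137, -0.003, 1.724]
force: [-0.5, -0.0, -0.4]
grip_width: 0.0314
grip_force: 25.0
```

```bash
python3 plan.py 0.6346 -0.2198 0.024 98.4
```

```text
t 33.5 pos [ 0.6365 -0.2179  0.0974] rot [-3.137e+00 -3.000e-03  1.724e+00] q6 -0.54 w 0.0314
turn z units 0.06 | shift x,y,z units [-0.05 -0.07  2.45]
```

Emit:
send_rows([
  [[-0.05, -0.07, 0.8], [0, 0, 0], -1],
  [[0, 0, 0.7], [0, 0, 0], -1],
  [[0, 0, 0.5], [0, 0, 0], -1],
  [[0, 0, 0.3], [0, 0, 0], -1],
  [[0, 0, 0.12], [0, 0, 0], -1],
  [[0, 0, 0], [0, 0, 0], -1],
  [[0, 0, 0], [0, 0, 0], 0],
  [[0, 0, 0], [0, 0, 0], 0],
  [[0, 0, 0], [0, 0, 0], 0],
])

```text
time_s: 34.35
ee_pos: [0.6364, -0.2208, 0.0282]
eef_rot: [3.141, 0.001, 1.724]
force: [0.1, 0.3, 1.0]
grip_width: 0.0465
grip_force: 0.0
```

Emit:
send_rows([
  [[0, 0, -0.5], [0, 0, 0], 0],
  [[0, 0, -0.9], [0, 0, 0], 0],
  [[0, 0, -0.9], [0, 0, 0], 0],
  [[0, 0, -0.9], [0, 0, 0], 0],
  [[0, 0, -0.7], [0, 0, 0], 0],
])

```text
time_s: 34.85
ee_pos: [0.6365, -0.2209, 0.1479]
eef_rot: [3.139, 0.001, 1.724]
force: [-0.2, 0.8, 0.6]
grip_width: 0.0472
grip_force: 0.0
```

```bash
python3 look.py red green orange yel blue; python3 plan.py 0.5117 -0.0367 0.01 98.4;  python3 - <<'E'
from h import *
c=dict(np.load("last.npz"));cv2.imwrite("pics/top3.png",cv2.resize(c["pixels"][90:300,180:560,::-1],None,fx=2,fy=2))
E
```

```text
red [ 0.5122 -0.0361  0.0351] [0.0302 0.0299 0.01  ] 128
green [0.5188 0.1999 0.0017] [0.0527 0.0534 0.0118] 438
orange [0.4172 0.0826 0.0364] [0.03   0.0299 0.0094] 127
yel [ 0.4304 -0.0454  0.0754] [0.0099 0.0095 0.0097] 20
blue [0.4069 0.1867 0.0221] [0.0085 0.0233 0.0099] 34
t 34.9 pos [ 0.6376 -0.2213  0.1515] rot [3.135 0.004 1.724] q6 -0.54 w 0.0469
turn z units 0.06 | shift x,y,z units [ 6.7  -3.25  4.72]
```

View pics/top3.png

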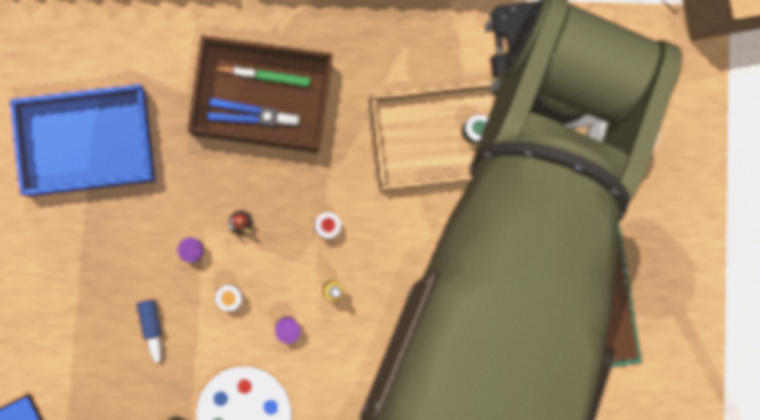

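The tools are in the box, and the green pot is standing in the wooden tray. The blue bottle was knocked over and now lies at crop (150,330), with the nozzle pointing down the picture. Next is the red pot at crop (328,225).

Emit:
send_rows([
  [[0.9, -0.44, 0], [0, 0, 0.06], 0],
  [[0.9, -0.44, 0], [0, 0, 0], 0],
  [[0.9, -0.44, 0], [0, 0, 0], 0],
  [[0.9, -0.44, 0], [0, 0, 0], 0],
  [[0.9, -0.44, 0], [0, 0, 0], 0],
  [[0.9, -0.44, 0], [0, 0, 0], 0],
  [[0.9, -0.44, 0], [0, 0, 0], 0],
  [[0.4, -0.17, 0], [0, 0, 0], 0],
  [[0, 0, 0.5], [0, 0, 0], 0],
  [[0, 0, 0.9], [0, 0, 0], 0],
  [[0, 0, 0.6], [0, 0, 0], 0],
  [[0, 0, 0], [0, 0, 0], 0],
])

```text
time_s: 36.1
ee_pos: [0.5095, -0.0364, 0.083]
eef_rot: [-3.139, -0.001, 1.717]
force: [-0.2, 0.6, 0.0]
grip_width: 0.047
grip_force: 0.0
```

```bash
python3 plan.py 0.5119 -0.0365 0.01 98.4
```

```text
t 36.1 pos [ 0.5095 -0.0364  0.083 ] rot [-3.139e+00 -1.000e-03  1.717e+00] q6 -0.29 w 0.047
turn z units -0.0 | shift x,y,z units [-0.02  0.08  2.43]
```

Emit:
send_rows([
  [[0, 0.08, 0.8], [0, 0, 0], 0.0],
  [[0, 0, 0.8], [0, 0, 0], 0.0],
  [[0, 0, 0.5], [0, 0, 0], 0],
  [[0, 0, 0.3], [0, 0, 0], 0],
  [[0, 0, 0], [0, 0, 0], 0],
  [[0, 0, 0], [0, 0, 0], -1],
  [[0, 0, 0], [0, 0, 0], -1],
  [[0, 0, 0], [0, 0, 0], -1],
  [[0, 0, 0], [0, 0, 0], -1],
  [[0, 0, 0], [0, 0, 0], -1],
], squeeze=25)

```text
time_s: 37.1
ee_pos: [0.5132, -0.036, 0.0135]
eef_rot: [3.14, 0.001, 1.717]
force: [-2.2, 0.6, 7.8]
grip_width: 0.0315
grip_force: 25.0
```

Emit:
send_rows([
  [[0, 0, -0.5], [0, 0, 0], -1],
  [[0, 0, -0.9], [0, 0, 0], -1],
  [[0, 0, -0.9], [0, 0, 0], -1],
  [[0, 0, -0.9], [0, 0, 0], -1],
  [[0, 0, -0.5], [0, 0, 0], -1],
  [[0, 0, 0], [0, 0, 0], -1],
])

```text
time_s: 37.7
ee_pos: [0.5136, -0.036, 0.1257]
eef_rot: [3.138, 0.001, 1.717]
force: [-0.1, 0.2, -1.0]
grip_width: 0.0316
grip_force: 25.0
```

```bash
python3 plan.py 0.628 -0.1753 0.018 98.4
```

```text
t 37.7 pos [ 0.5136 -0.036   0.1257] rot [3.138e+00 1.000e-03 1.717e+00] q6 -0.29 w 0.0316
turn z units -0.0 | shift x,y,z units [-5.15  3.09  3.59]
```

Emit:
send_rows([
  [[-0.6, 0.36, 0], [0, 0, 0], -1],
  [[-0.9, 0.54, 0], [0, 0, 0], -1],
  [[-0.9, 0.54, 0], [0, 0, 0], -1],
  [[-0.9, 0.54, 0], [0, 0, 0], -1],
  [[-0.9, 0.54, 0], [0, 0, 0], -1],
  [[-0.95, 0.57, 0], [0, 0, 0], -1],
  [[0, 0, 0.3], [0, 0, 0], -1],
  [[0, 0, 0.7], [0, 0, 0], -1],
  [[0, 0, 0.4], [0, 0, 0], -1],
  [[0, 0, 0], [0, 0, 0], -1],
])

```text
time_s: 38.7
ee_pos: [0.6255, -0.1744, 0.0788]
eef_rot: [-3.138, -0.002, 1.717]
force: [-0.8, 0.5, -0.5]
grip_width: 0.0316
grip_force: 25.0
```

```bash
python3 plan.py 0.628 -0.1753 0.0205 98.4
```

```text
t 38.7 pos [ 0.6255 -0.1744  0.0788] rot [-3.138e+00 -2.000e-03  1.717e+00] q6 -0.47 w 0.0316
turn z units 0.0 | shift x,y,z units [-0.04  0.08  1.94]
```

Emit:
send_rows([
  [[-0.04, 0.08, 0.7], [0, 0, 0], -1],
  [[0, 0, 0.6], [0, 0, 0], -1],
  [[0, 0, 0.4], [0, 0, 0], -1],
  [[0, 0, 0.22], [0, 0, 0], -1],
  [[0, 0, 0], [0, 0, 0], -1],
  [[0, 0, 0], [0, 0, 0], 0],
  [[0, 0, 0], [0, 0, 0], 0],
  [[0, 0, 0], [0, 0, 0], 0],
])

```text
time_s: 39.5
ee_pos: [0.6297, -0.1761, 0.0247]
eef_rot: [3.141, 0.001, 1.717]
force: [-0.6, 0.0, -0.8]
grip_width: 0.0466
grip_force: 0.0
```

Emit:
send_rows([
  [[0, 0, -0.5], [0, 0, 0], 0],
  [[0, 0, -0.9], [0, 0, 0], 0],
  [[0, 0, -0.9], [0, 0, 0], 0],
  [[0, 0, -0.9], [0, 0, 0], 0],
  [[0, 0, -0.7], [0, 0, 0], 0],
])

```text
time_s: 40.0
ee_pos: [0.6298, -0.1762, 0.1444]
eef_rot: [3.139, 0.001, 1.717]
force: [0.3, -0.8, -1.2]
grip_width: 0.0467
grip_force: 0.0
```

```bash
python3 look.py orange yel; python3 plan.py 0.4177 0.0825 0.013 98.4
```

```text
orange [0.4173 0.0826 0.0364] [0.0298 0.0299 0.0131] 128
yel [ 0.4304 -0.0455  0.0749] [0.0097 0.0097 0.0122] 20
t 40.0 pos [ 0.6309 -0.1765  0.1478] rot [3.135e+00 3.000e-03 1.717e+00] q6 -0.48 w 0.047
turn z units -0.0 | shift x,y,z units [ 9.58 -5.77  4.49]
```

Emit:
send_rows([
  [[0.87, -0.52, 0], [0, 0, 0], 0],
  [[0.87, -0.52, 0], [0, 0, 0], 0],
  [[0.87, -0.52, 0], [0, 0, 0], 0],
  [[0.87, -0.52, 0], [0, 0, 0], 0],
  [[0.87, -0.52, 0], [0, 0, 0], 0],
  [[0.87, -0.53, 0], [0, 0, 0], 0],
  [[0.87, -0.53, 0], [0, 0, 0], 0],
  [[0.87, -0.53, 0], [0, 0, 0], 0],
  [[0.87, -0.53, 0], [0, 0, 0], 0],
  [[0.87, -0.53, 0], [0, 0, 0], 0],
  [[0.88, -0.52, 0], [0, 0, 0], 0],
  [[0, 0, 0], [0, 0, 0], 0],
])

```text
time_s: 41.25
ee_pos: [0.4148, 0.0848, 0.1417]
eef_rot: [3.141, -0.0, 1.719]
force: [0.5, -0.1, 0.4]
grip_width: 0.0469
grip_force: 0.0
```

Emit:
send_rows([
  [[0, 0, 0.5], [0, 0, 0], 0],
  [[0, 0, 0.9], [0, 0, 0], 0],
  [[0, 0, 0.6], [0, 0, 0], 0],
  [[0, 0, 0], [0, 0, 0], 0],
])

```text
time_s: 41.65
ee_pos: [0.4156, 0.0826, 0.0797]
eef_rot: [-3.139, -0.0, 1.717]
force: [0.0, 0.4, 0.8]
grip_width: 0.047
grip_force: 0.0
```

```bash
python3 plan.py 0.4177 0.0825 0.01 98.4
```

```text
t 41.6 pos [0.4156 0.0826 0.0797] rot [-3.139 -0.     1.717] q6 -0.04 w 0.047
turn z units -0.0 | shift x,y,z units [-0.01  0.07  2.32]
```

Emit:
send_rows([
  [[0, 0.07, 0.8], [0, 0, 0], 0.0],
  [[0, 0, 0.7], [0, 0, 0], 0.0],
  [[0, 0, 0.5], [0, 0, 0], 0],
  [[0, 0, 0.32], [0, 0, 0], 0],
  [[0, 0, 0], [0, 0, 0], 0],
  [[0, 0, 0], [0, 0, 0], -1],
  [[0, 0, 0], [0, 0, 0], -1],
  [[0, 0, 0], [0, 0, 0], -1],
  [[0, 0, 0], [0, 0, 0], -1],
  [[0, 0, 0], [0, 0, 0], -1],
], squeeze=25)

```text
time_s: 42.65
ee_pos: [0.4189, 0.0834, 0.0122]
eef_rot: [3.14, 0.0, 1.717]
force: [-1.6, -0.6, 7.1]
grip_width: 0.0315
grip_force: 25.0
```

Emit:
send_rows([
  [[0, 0, -0.5], [0, 0, 0], -1],
  [[0, 0, -0.9], [0, 0, 0], -1],
  [[0, 0, -0.9], [0, 0, 0], -1],
  [[0, 0, -0.9], [0, 0, 0], -1],
  [[0, 0, -0.7], [0, 0, 0], -1],
  [[0, 0, 0], [0, 0, 0], -1],
])

```text
time_s: 43.25
ee_pos: [0.4196, 0.0835, 0.131]
eef_rot: [3.137, 0.0, 1.717]
force: [-0.2, -0.5, -1.2]
grip_width: 0.0314
grip_force: 25.0
```

```bash
python3 plan.py 0.6214 -0.1308 0.02 98.4
```

```text
t 43.2 pos [0.4196 0.0835 0.131 ] rot [3.137 0.    1.717] q6 -0.04 w 0.0314
turn z units -0.0 | shift x,y,z units [-8.05  5.61  3.7 ]
```

Emit:
send_rows([
  [[-0.6, 0.42, 0], [0, 0, 0], -1],
  [[-0.9, 0.63, 0], [0, 0, 0], -1],
  [[-0.9, 0.63, 0], [0, 0, 0], -1],
  [[-0.9, 0.63, 0], [0, 0, 0], -1],
  [[-0.9, 0.63, 0], [0, 0, 0], -1],
  [[-0.9, 0.63, 0], [0, 0, 0], -1],
  [[-0.9, 0.63, 0], [0, 0, 0], -1],
  [[-0.9, 0.63, 0], [0, 0, 0], -1],
  [[-0.9, 0.63, 0], [0, 0, 0], -1],
  [[-0.25, 0.15, 0], [0, 0, 0], -1],
  [[0, 0, 0.4], [0, 0, 0], -1],
  [[0, 0, 0.7], [0, 0, 0], -1],
])

```text
time_s: 44.45
ee_pos: [0.6197, -0.1303, 0.0946]
eef_rot: [3.141, 0.0, 1.717]
force: [-0.1, -0.0, -0.3]
grip_width: 0.0317
grip_force: 25.0
```

Emit:
send_rows([
  [[0, 0, 0.4], [0, 0, 0], -1],
  [[0, 0, 0], [0, 0, 0], -1],
])

```text
time_s: 44.65
ee_pos: [0.6185, -0.1299, 0.0809]
eef_rot: [-3.138, -0.002, 1.718]
force: [-0.4, 0.1, -0.2]
grip_width: 0.0311
grip_force: 25.0
```

```bash
python3 plan.py 0.6214 -0.1308 0.0195 98.4
```

```text
t 44.6 pos [ 0.6185 -0.1299  0.0809] rot [-3.138e+00 -2.000e-03  1.718e+00] q6 -0.41 w 0.0311
turn z units 0.0 | shift x,y,z units [-0.04  0.09  2.05]
```

Lower, release, rise, then check the fallen bottle and the yellow one.

Emit:
send_rows([
  [[-0.04, 0.08, 0.7], [0, 0, 0], -1],
  [[0, 0, 0.7], [0, 0, 0], -1],
  [[0, 0, 0.4], [0, 0, 0], -1],
  [[0, 0, 0.23], [0, 0, 0], -1],
  [[0, 0, 0], [0, 0, 0], -1],
  [[0, 0, 0], [0, 0, 0], 0],
  [[0, 0, 0], [0, 0, 0], 0],
  [[0, 0, 0], [0, 0, 0], 0],
])

```text
time_s: 45.45
ee_pos: [0.623, -0.1319, 0.0232]
eef_rot: [3.14, 0.0, 1.717]
force: [0.1, 0.1, -0.2]
grip_width: 0.0466
grip_force: 0.0
```

Emit:
send_rows([
  [[0, 0, -0.5], [0, 0, 0], -0.1],
  [[0, 0, -0.9], [0, 0, 0], -0.1],
  [[0, 0, -0.9], [0, 0, 0], -0.1],
  [[0, 0, -0.9], [0, 0, 0], -0.1],
  [[0, 0, -0.7], [0, 0, 0], -0.1],
])

```text
time_s: 45.95
ee_pos: [0.623, -0.1319, 0.1428]
eef_rot: [3.139, 0.001, 1.717]
force: [-0.6, 0.0, 0.2]
grip_width: 0.0425
grip_force: 0.0
```

```bash
python3 look.py yel; python3 - <<'E'
from h import *
c=dict(np.load("last.npz"));W=cloud(c);ok=c["depth"]>.1
q=W[225:285,238:275][ok[225:285,238:275]];q=q[(q[:,2]>.008)&(q[:,2]<.05)]
m=q[:,:2].mean(0);e=np.linalg.eigh(np.cov((q[:,:2]-m).T))[1][:,1];e=e if e[0]<0 else -e
p=(q[:,:2]-m)@e;s=(q[:,:2]-m)@[-e[1],e[0]]
print("blue mean",m,"dir",np.degrees(np.arctan2(e[1],e[0])),p.min(),p.max(),q[:,2].max())
for a in range(-40,48,8):
    k=(p*1e3>=a)&(p*1e3<a+8)
    if k.any():print(a,k.sum(),s[k].min().round(4),s[k].max().round(4),q[k,2].max().round(4))
E
python3 plan.py 0.4308 -0.0455 0.015 98.4
```

```text
yel [ 0.4482 -0.0183  0.5283] [0.015  0.0162 0.0139] 69
blue mean [0.37921643 0.18041355] dir -167.24101073986782 -0.032503574164228576 0.044967750950872167 0.02887326960610965
-40 1 -0.0 -0.0 0.024
-32 34 -0.0124 0.0107 0.0278
-24 31 -0.0143 0.0108 0.0273
-16 33 -0.0137 0.0103 0.0282
-8 32 -0.0118 0.011 0.0289
0 31 -0.0125 0.0107 0.0283
8 29 -0.0111 0.0115 0.0268
16 21 -0.0176 0.007 0.0233
24 17 -0.0073 0.0054 0.0234
32 14 -0.0057 0.0045 0.0217
40 6 -0.0031 0.0023 0.0217
t 46.0 pos [ 0.6241 -0.1322  0.1462] rot [3.135e+00 3.000e-03 1.717e+00] q6 -0.41 w 0.0421
turn z units -0.0 | shift x,y,z units [ 3.8  -5.95  4.37]
```

Emit:
send_rows([
  [[0.54, -0.85, 0], [0, 0, 0], -0.1],
  [[0.54, -0.85, 0], [0, 0, 0], -0.1],
  [[0.54, -0.85, 0], [0, 0, 0], -0.1],
  [[0.54, -0.85, 0], [0, 0, 0], -0.1],
  [[0.54, -0.85, 0], [0, 0, 0], -0.1],
  [[0.55, -0.85, 0], [0, 0, 0], -0.1],
  [[0.55, -0.85, 0], [0, 0, 0], -0.1],
  [[0, 0, 0], [0, 0, 0], -0.1],
  [[0, 0, 0], [0, 0, 0], -0.1],
])

```text
time_s: 46.9
ee_pos: [0.4298, -0.0451, 0.1404]
eef_rot: [3.14, 0.001, 1.717]
force: [-0.0, 0.2, -0.8]
grip_width: 0.0422
grip_force: 0.0
```

```bash
python3 plan.py 0.4309 -0.0456 0.015 98.4;python3 - <<'E'
from h import *
from station import *
c=camera("scene");W=cloud(c);ok=c["depth"]>.1
q=W[ok];q=q[(abs(q[:,0]-.43)<.06)&(abs(q[:,1]+.045)<.06)&(q[:,2]>.01)&(q[:,2]<.1)]
print(len(q),np.round(np.percentile(q,[5,50,95],axis=0),4))
E
```

```text
t 46.9 pos [ 0.4298 -0.0451  0.1404] rot [3.140e+00 1.000e-03 1.717e+00] q6 -0.34 w 0.0422
turn z units 0.0 | shift x,y,z units [-0.02  0.03  4.18]
176 [[ 0.3767 -0.0531  0.0144]
 [ 0.4305 -0.0381  0.0373]
 [ 0.4385  0.0116  0.0755]]
```

Emit:
send_rows([
  [[0, 0.03, 0.6], [0, 0, 0], -0.1],
  [[0, 0, 0.9], [0, 0, 0], -0.1],
  [[0, 0, 0.9], [0, 0, 0], -0.1],
  [[0, 0, 0.9], [0, 0, 0], -0.1],
  [[0, 0, 0.5], [0, 0, 0], -0.1],
  [[0, 0, 0.35], [0, 0, 0], -0.1],
  [[0, 0, 0], [0, 0, 0], -0.1],
  [[0, 0, 0], [0, 0, 0], -0.1],
])

```text
time_s: 47.75
ee_pos: [0.4308, -0.0451, 0.0154]
eef_rot: [3.141, 0.0, 1.717]
force: [-0.2, 0.5, 0.4]
grip_width: 0.0422
grip_force: 0.0
```

Emit:
send_rows([
  [[0, 0, 0], [0, 0, 0], -1],
  [[0, 0, 0], [0, 0, 0], -1],
  [[0, 0, 0], [0, 0, 0], -1],
  [[0, 0, 0], [0, 0, 0], -1],
  [[0, 0, 0], [0, 0, 0], -1],
], squeeze=25)

```text
time_s: 48.25
ee_pos: [0.4307, -0.045, 0.0155]
eef_rot: [3.141, 0.0, 1.717]
force: [-1.7, -0.5, 6.8]
grip_width: 0.0244
grip_force: 25.0
```

Emit:
send_rows([
  [[0, 0, -0.5], [0, 0, 0], -1],
  [[0, 0, -0.9], [0, 0, 0], -1],
  [[0, 0, -0.9], [0, 0, 0], -1],
  [[0, 0, -0.9], [0, 0, 0], -1],
  [[0, 0, -0.9], [0, 0, 0], -1],
  [[0, 0, 0], [0, 0, 0], -1],
])

```text
time_s: 48.85
ee_pos: [0.4317, -0.0452, 0.141]
eef_rot: [3.136, 0.002, 1.717]
force: [-0.1, -0.4, -1.4]
grip_width: 0.0247
grip_force: 25.0
```

```bash
python3 plan.py 0.6009 0.315 0.022 98.4
```

```text
t 48.9 pos [ 0.4317 -0.0452  0.141 ] rot [3.136e+00 2.000e-03 1.717e+00] q6 -0.34 w 0.0247
turn z units -0.0 | shift x,y,z units [11.05  7.34  3.97]
```

Emit:
send_rows([
  [[0.6, 0.4, 0], [0, 0, 0], -1],
  [[0.9, 0.6, 0], [0, 0, 0], -1],
  [[0.9, 0.6, 0], [0, 0, 0], -1],
  [[0.9, 0.6, 0], [0, 0, 0], -1],
  [[0.9, 0.6, 0], [0, 0, 0], -1],
  [[0.9, 0.6, 0], [0, 0, 0], -1],
  [[0.9, 0.6, 0], [0, 0, 0], -1],
  [[0.9, 0.6, 0], [0, 0, 0], -1],
  [[0.9, 0.6, 0], [0, 0, 0], -1],
  [[0.9, 0.6, 0], [0, 0, 0], -1],
  [[0.9, 0.6, 0], [0, 0, 0], -1],
  [[0.9, 0.6, 0], [0, 0, 0], -1],
])

```text
time_s: 50.05
ee_pos: [0.5922, 0.2985, 0.1366]
eef_rot: [-3.14, 0.0, 1.717]
force: [-0.3, -0.6, -0.0]
grip_width: 0.0247
grip_force: 25.0
```

Emit:
send_rows([
  [[0.55, 0.34, 0], [0, 0, 0], -1],
  [[0, 0, 0.4], [0, 0, 0], -1],
  [[0, 0, 0.8], [0, 0, 0], -1],
  [[0, 0, 0.5], [0, 0, 0], -1],
  [[0, 0, 0], [0, 0, 0], -1],
])

```text
time_s: 50.55
ee_pos: [0.5984, 0.3139, 0.0836]
eef_rot: [-3.137, 0.001, 1.717]
force: [0.3, 0.1, 0.3]
grip_width: 0.0244
grip_force: 25.0
```

```bash
python3 plan.py 0.6009 0.315 0.0225 98.4
```

```text
t 50.5 pos [0.5984 0.3139 0.0836] rot [-3.137e+00  1.000e-03  1.717e+00] q6 0.28 w 0.0244
turn z units -0.01 | shift x,y,z units [0.02 0.09 2.04]
```

Emit:
send_rows([
  [[0, 0.09, 0.7], [0, 0, 0], -1],
  [[0, 0, 0.7], [0, 0, 0], -1],
  [[0, 0, 0.4], [0, 0, 0], -1],
  [[0, 0, 0.2], [0, 0, 0], -1],
  [[0, 0, 0], [0, 0, 0], -1],
  [[0, 0, 0], [0, 0, 0], -0.2],
  [[0, 0, 0], [0, 0, 0], -0.2],
  [[0, 0, 0], [0, 0, 0], -0.2],
])

```text
time_s: 51.35
ee_pos: [0.6028, 0.3156, 0.0278]
eef_rot: [3.14, -0.0, 1.717]
force: [-0.6, 0.3, -0.2]
grip_width: 0.0374
grip_force: 0.0
```

Emit:
send_rows([
  [[0, 0, -0.5], [0, 0, 0], -0.2],
  [[0, 0, -0.9], [0, 0, 0], -0.2],
  [[0, 0, -0.9], [0, 0, 0], -0.2],
  [[0, 0, -0.9], [0, 0, 0], -0.2],
  [[0, 0, -0.9], [0, 0, 0], -0.2],
  [[0, 0, 0], [0, 0, 0], 0.0],
])

```text
time_s: 51.95
ee_pos: [0.6039, 0.3162, 0.1559]
eef_rot: [3.134, -0.002, 1.717]
force: [-0.2, -0.2, -0.2]
grip_width: 0.0427
grip_force: 0.0
```

Emit:
send_rows([
  [[0, 0, 0], [0, 0, 0.95], 0.0],
  [[0, 0, 0], [0, 0, 0.95], 0.0],
  [[0, 0, 0], [0, 0, 0.95], 0.0],
  [[0, 0, 0], [0, 0, 0.95], 0.0],
  [[0, 0, 0], [0, 0, 0.95], 0.0],
  [[0, 0, 0], [0, 0, 0.95], 0.0],
  [[0, 0, 0], [0, 0, 0.95], 0.0],
  [[0, 0, 0], [0, 0, 0.95], 0.0],
  [[0, 0, 0], [0, 0, 0.95], 0.0],
  [[0, 0, 0], [0, 0, 0.95], 0.0],
  [[0, 0, 0], [0, 0, 0.95], 0.0],
  [[0, 0, 0], [0, 0, 0.95], 0.0],
])

```text
time_s: 53.15
ee_pos: [0.6023, 0.3155, 0.1501]
eef_rot: [3.142, 0.0, 0.344]
force: [-0.1, 0.1, -0.1]
grip_width: 0.0469
grip_force: 0.0
```

```bash
python3 plan.py 0.387 0.182 0.006 12.8; python3 - <<'E'
from h import *
from station import *
c=camera("top");np.savez("last.npz",**c)
cv2.imwrite("pics/top4.png",cv2.resize(c["pixels"][90:300,180:560,::-1],None,fx=2,fy=2))
E
```

```text
t 53.1 pos [0.6023 0.3155 0.1501] rot [3.142 0.    0.344] q6 1.65 w 0.0469
turn z units 1.01 | shift x,y,z units [-7.98  2.75  4.8 ]
```

View pics/top4.png

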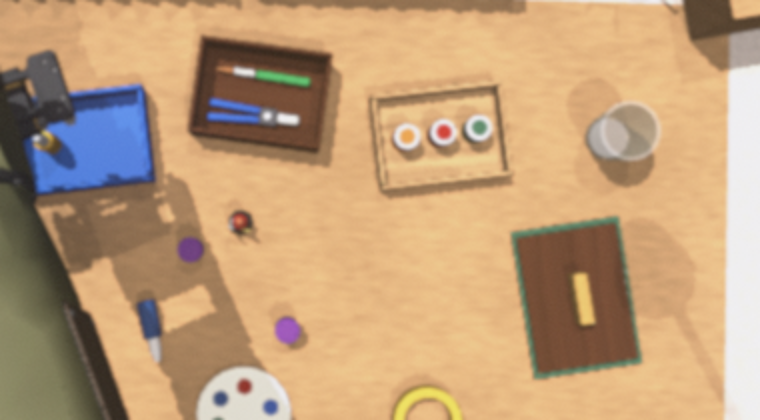

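The pots stand in the wooden tray (407–479,132), the yellow bottle stands in the blue tray (43,142), and the blue bottle still lies at (150,328). I'll pick it up next.

Emit:
send_rows([
  [[0, 0, 0], [0, 0, 0.5], 0],
  [[0, 0, 0], [0, 0, 0.51], 0],
  [[-0.88, 0.3, 0], [0, 0, 0], 0],
  [[-0.88, 0.3, 0], [0, 0, 0], 0],
  [[-0.89, 0.3, 0], [0, 0, 0], 0],
  [[-0.89, 0.31, 0], [0, 0, 0], 0],
  [[-0.89, 0.31, 0], [0, 0, 0], 0],
  [[-0.89, 0.31, 0], [0, 0, 0], 0],
  [[-0.89, 0.31, 0], [0, 0, 0], 0],
  [[-0.89, 0.31, 0.4], [0, 0, 0], 0],
  [[-0.88, 0.3, 0.8], [0, 0, 0], 0],
  [[0, 0, 0.8], [0, 0, 0], 0],
])

```text
time_s: 54.4
ee_pos: [0.386, 0.18, 0.0898]
eef_rot: [-3.142, -0.001, 0.23]
force: [0.5, 1.3, 0.4]
grip_width: 0.0467
grip_force: 0.0
```

Emit:
send_rows([
  [[0, 0, 0.8], [0, 0, 0], 0],
  [[0, 0, 0], [0, 0, 0], 0],
  [[0, 0, 0], [0, 0, 0], 0],
])

```text
time_s: 54.7
ee_pos: [0.388, 0.1811, 0.0666]
eef_rot: [3.142, 0.0, 0.229]
force: [-0.5, 0.2, 0.0]
grip_width: 0.0472
grip_force: 0.0
```

```bash
python3 plan.py 0.387 0.182 0.005 12.8
```

```text
t 54.7 pos [0.388  0.1811 0.0666] rot [3.142 0.    0.229] q6 1.69 w 0.0472
turn z units 0.05 | shift x,y,z units [-0.03 -0.04  2.05]
```

Emit:
send_rows([
  [[0, -0.04, 0.8], [0, 0, 0], 0],
  [[0, 0, 0.7], [0, 0, 0], 0],
  [[0, 0, 0.4], [0, 0, 0], 0],
  [[0, 0, 0.15], [0, 0, 0], 0],
  [[0, 0, 0], [0, 0, 0], 0],
  [[0, 0, 0], [0, 0, 0], -1],
  [[0, 0, 0], [0, 0, 0], -1],
  [[0, 0, 0], [0, 0, 0], -1],
  [[0, 0, 0], [0, 0, 0], -1],
  [[0, 0, 0], [0, 0, 0], -1],
], squeeze=25)

```text
time_s: 55.7
ee_pos: [0.3879, 0.1823, 0.0048]
eef_rot: [-3.142, -0.001, 0.228]
force: [-1.4, -0.2, 6.0]
grip_width: 0.0243
grip_force: 25.0
```

Emit:
send_rows([
  [[0, 0, -0.5], [0, 0, 0], -1],
  [[0, 0, -0.9], [0, 0, 0], -1],
  [[0, 0, -0.9], [0, 0, 0], -1],
  [[0, 0, -0.9], [0, 0, 0], -1],
  [[0, 0, -0.7], [0, 0, 0], -1],
  [[0, 0, 0], [0, 0, 0], -1],
])

```text
time_s: 56.3
ee_pos: [0.3887, 0.1826, 0.1237]
eef_rot: [-3.141, -0.004, 0.228]
force: [0.4, -0.8, -0.2]
grip_width: 0.0239
grip_force: 25.0
```

```bash
python3 plan.py 0.6267 0.243 0.015 8.4
```

```text
t 56.3 pos [0.3887 0.1826 0.1237] rot [-3.141 -0.004  0.228] q6 1.7 w 0.0239
turn z units 0.68 | shift x,y,z units [ 8.14 -0.83  3.62]
```

Emit:
send_rows([
  [[0, 0, 0], [0, 0, 0.68], -1],
  [[0.7, -0.07, 0], [0, 0, 0], -1],
  [[0.9, -0.09, 0], [0, 0, 0], -1],
  [[0.9, -0.09, 0], [0, 0, 0], -1],
  [[0.9, -0.09, 0], [0, 0, 0], -1],
  [[0.9, -0.09, 0], [0, 0, 0], -1],
  [[0.9, -0.09, 0], [0, 0, 0], -1],
  [[0.9, -0.1, 0], [0, 0, 0], -1],
  [[0.9, -0.1, 0], [0, 0, 0], -1],
  [[0.9, -0.1, 0], [0, 0, 0], -1],
  [[0.24, 0, 0], [0, 0, 0], -1],
  [[0, 0, 0], [0, 0, 0], -1],
])

```text
time_s: 57.5
ee_pos: [0.6254, 0.2419, 0.1195]
eef_rot: [3.141, 0.002, 0.146]
force: [-0.9, -0.1, -0.5]
grip_width: 0.0244
grip_force: 25.0
```

Emit:
send_rows([
  [[0, 0, 0.5], [0, 0, 0], -1],
  [[0, 0, 0.8], [0, 0, 0], -1],
  [[0, 0, 0.5], [0, 0, 0], -1],
  [[0, 0, 0], [0, 0, 0], -1],
])

```text
time_s: 57.9
ee_pos: [0.6238, 0.2417, 0.0645]
eef_rot: [3.141, 0.005, 0.146]
force: [0.0, 0.3, -0.8]
grip_width: 0.0243
grip_force: 25.0
```

```bash
python3 plan.py 0.6267 0.243 0.0122 8.4
```

```text
t 57.9 pos [0.6238 0.2417 0.0645] rot [3.141 0.005 0.146] q6 1.74 w 0.0243
turn z units -0.0 | shift x,y,z units [ 0.1  -0.03  1.74]
```

Emit:
send_rows([
  [[0.05, -0.03, 0.7], [0, 0, 0], -1],
  [[0, 0, 0.6], [0, 0, 0], -1],
  [[0, 0, 0.25], [0, 0, 0], -1],
  [[0, 0, 0.1], [0, 0, 0], -1],
  [[0, 0, 0], [0, 0, 0], -1],
  [[0, 0, 0], [0, 0, 0], -1],
])

```text
time_s: 58.5
ee_pos: [0.6274, 0.2434, 0.0191]
eef_rot: [-3.141, -0.002, 0.146]
force: [0.2, 0.6, -0.7]
grip_width: 0.0241
grip_force: 25.0
```

Emit:
send_rows([
  [[0, 0, 0.04], [0, 0, 0], -1],
  [[0, 0, 0], [0, 0, 0], -0.2],
  [[0, 0, 0], [0, 0, 0], -0.2],
  [[0, 0, 0], [0, 0, 0], -0.2],
  [[0, 0, -0.5], [0, 0, 0], -0.2],
  [[0, 0, -0.9], [0, 0, 0], -0.2],
  [[0, 0, -0.9], [0, 0, 0], -0.2],
  [[0, 0, -0.9], [0, 0, 0], -0.2],
  [[0, 0, -0.9], [0, 0, 0], -0.2],
  [[0, 0, -0.4], [0, 0, 0], 0],
])

```text
time_s: 59.5
ee_pos: [0.6278, 0.2436, 0.1558]
eef_rot: [-3.141, -0.004, 0.146]
force: [-0.5, 0.6, 1.0]
grip_width: 0.0425
grip_force: 0.0
```

```bash
python3 - <<'E'
from h import *
from station import *
c=camera("top");np.savez("last.npz",**c)
s=camera("scene");cv2.imwrite("pics/s5.png",np.vstack([cv2.resize(s["pixels"][170:310,200:460,::-1],(780,420))]))
W=cloud(c);ok=c["depth"]>.1;Z=W[...,2];v,u=np.mgrid[:400,:640]
def rect(mask,z,n):
    k=max(cv2.findContours(mask.astype(np.uint8),0,2)[0],key=cv2.contourArea)
    print(n,cv2.minAreaRect((plane(c,k[:,0,:],z)[:,:2]*1000).astype(np.float32)))
b=(u>262)&(u<360)&(v>95)&(v<180)
rect(ok&(Z>.03)&(Z<.07)&b,.05,"box")
b=(u>425)&(u<510)&(v>190)&(v<285)
hsv=cv2.cvtColor(c["pixels"],cv2.COLOR_RGB2HSV)
rect(ok&(Z>.018)&b,.034,"handle")
rect((hsv[...,0]>10)&(hsv[...,0]<30)&(hsv[...,1]>90)&(hsv[...,2]>140)&b&(u>455)&(u<485)&(v>215)&(v<265),.034,"handlecol")
rect((hsv[...,0]<22)&(hsv[...,2]<140)&b|(ok&(Z>.018)&b),.01,"lid")
E
python3 plan.py 0.427 -0.358 0.02 10.5
```

```text
box ((671.0879516601562, 51.796573638916016), (164.4689178466797, 122.23983764648438), 83.7818374633789)
handle ((429.91656494140625, -352.9864501953125), (64.45408630371094, 22.776865005493164), 9.633317947387695)
handlecol ((430.3946533203125, -356.67059326171875), (65.55113220214844, 20.388084411621094), 10.527902603149414)
lid ((429.6485290527344, -356.22283935546875), (171.9670867919922, 126.88446807861328), 10.454948425292969)
t 59.6 pos [0.6276 0.2435 0.154 ] rot [-3.141e+00 -3.000e-03  1.460e-01] q6 1.74 w 0.0463
turn z units -0.31 | shift x,y,z units [-10.23  18.5    4.47]
```

View pics/s5.png

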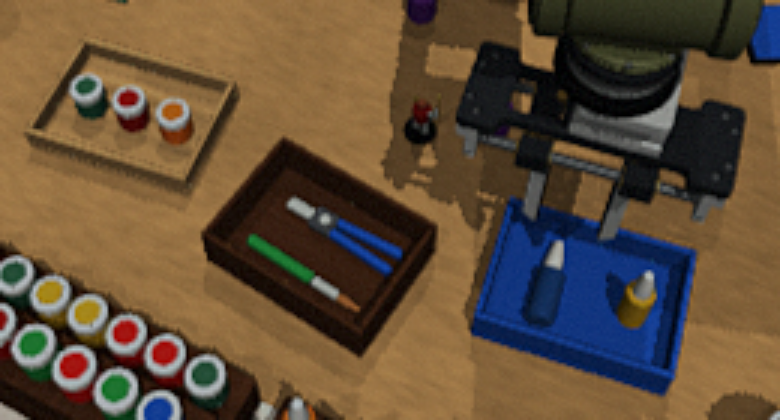

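The scene crop shows everything in place: both tools flat in the box, three pots upright, yellow bottle upright and blue bottle lying on the floor of the blue tray. Last comes the lid.

Emit:
send_rows([
  [[0, 0, 0], [0, 0, -0.3], 0],
  [[-0.48, 0.88, 0], [0, 0, 0], 0],
  [[-0.48, 0.88, 0], [0, 0, 0], 0],
  [[-0.48, 0.88, 0], [0, 0, 0], 0],
  [[-0.48, 0.88, 0], [0, 0, 0], 0],
  [[-0.48, 0.88, 0], [0, 0, 0], 0],
  [[-0.48, 0.88, 0], [0, 0, 0], 0],
  [[-0.48, 0.88, 0], [0, 0, 0], 0],
  [[-0.48, 0.88, 0], [0, 0, 0], 0],
  [[-0.48, 0.88, 0], [0, 0, 0], 0],
  [[-0.48, 0.88, 0], [0, 0, 0], 0],
  [[-0.48, 0.88, 0], [0, 0, 0], 0],
])

```text
time_s: 60.8
ee_pos: [0.5227, -0.072, 0.1504]
eef_rot: [-3.141, 0.002, 0.182]
force: [0.2, 0.6, -0.7]
grip_width: 0.0471
grip_force: 0.0
```

Emit:
send_rows([
  [[-0.48, 0.88, 0], [0, 0, 0], 0],
  [[-0.48, 0.88, 0], [0, 0, 0], 0],
  [[-0.48, 0.88, 0], [0, 0, 0], 0],
  [[-0.48, 0.88, 0], [0, 0, 0], 0],
  [[-0.48, 0.88, 0], [0, 0, 0], 0],
  [[-0.48, 0.88, 0], [0, 0, 0], 0],
  [[-0.48, 0.88, 0], [0, 0, 0], 0],
  [[-0.48, 0.88, 0], [0, 0, 0], 0],
  [[-0.48, 0.88, 0], [0, 0, 0], 0],
  [[-0.48, 0.87, 0], [0, 0, 0], 0],
  [[0, 0, 0], [0, 0, 0], 0],
  [[0, 0, 0], [0, 0, 0], 0],
])

```text
time_s: 62.0
ee_pos: [0.4295, -0.3562, 0.1505]
eef_rot: [-3.14, 0.001, 0.181]
force: [0.4, -0.7, -0.6]
grip_width: 0.0473
grip_force: 0.0
```

Emit:
send_rows([
  [[0, 0, 0.5], [0, 0, 0], 0],
  [[0, 0, 0.9], [0, 0, 0], 0],
  [[0, 0, 0.9], [0, 0, 0], 0],
  [[0, 0, 0.5], [0, 0, 0], 0],
  [[0, 0, 0], [0, 0, 0], 0],
  [[0, 0, 0], [0, 0, 0], 0],
])

```text
time_s: 62.6
ee_pos: [0.4305, -0.3558, 0.0681]
eef_rot: [-3.141, 0.0, 0.183]
force: [-0.3, -0.5, -0.1]
grip_width: 0.0472
grip_force: 0.0
```

```bash
python3 plan.py 0.430 -0.3565 0.017 10.4
```

```text
t 62.6 pos [ 0.4305 -0.3558  0.0681] rot [-3.141  0.     0.183] q6 0.63 w 0.0472
turn z units 0.01 | shift x,y,z units [-0.02  0.02  1.7 ]
```

Emit:
send_rows([
  [[0, 0.02, 0.7], [0, 0, 0], 0],
  [[0, 0, 0.5], [0, 0, 0], 0],
  [[0, 0, 0.3], [0, 0, 0], 0],
  [[0, 0, 0.15], [0, 0, 0], 0],
  [[0, 0, 0], [0, 0, 0], 0],
  [[0, 0, 0], [0, 0, 0], -1],
  [[0, 0, 0], [0, 0, 0], -1],
  [[0, 0, 0], [0, 0, 0], -1],
  [[0, 0, 0], [0, 0, 0], -1],
  [[0, 0, 0], [0, 0, 0], -1],
  [[0, 0, 0], [0, 0, 0], -1],
], squeeze=45)

```text
time_s: 63.7
ee_pos: [0.4302, -0.3572, 0.0185]
eef_rot: [3.141, -0.0, 0.182]
force: [-0.7, 0.6, 2.6]
grip_width: 0.0175
grip_force: 45.0
```

Emit:
send_rows([
  [[0, 0, -0.4], [0, 0, 0], -1],
  [[0, 0, -0.8], [0, 0, 0], -1],
  [[0, 0, -0.9], [0, 0, 0], -1],
  [[0, 0, -0.9], [0, 0, 0], -1],
  [[0, 0, -0.9], [0, 0, 0], -1],
  [[0, 0, -0.7], [0, 0, 0], -1],
  [[0, 0, 0], [0, 0, 0], -1],
])

```text
time_s: 64.4
ee_pos: [0.4309, -0.3578, 0.1595]
eef_rot: [3.138, -0.003, 0.182]
force: [0.2, -0.2, -1.4]
grip_width: 0.0175
grip_force: 45.0
```

Emit:
send_rows([
  [[0, 0, 0], [0, 0, -0.89], -1],
  [[0, 0, 0], [0, 0, -0.89], -1],
  [[0, 0, 0], [0, 0, -0.89], -1],
  [[0, 0, 0], [0, 0, -0.89], -1],
  [[0, 0, 0], [0, 0, -0.89], -1],
  [[0, 0, 0], [0, 0, -0.89], -1],
  [[0, 0, 0], [0, 0, -0.89], -1],
  [[0, 0, 0], [0, 0, -0.89], -1],
  [[0, 0, 0], [0, 0, -0.89], -1],
  [[0, 0, 0], [0, 0, -0.89], -1],
  [[0, 0, 0], [0, 0, -0.89], -1],
  [[0, 0, 0], [0, 0, -0.89], -1],
])

```text
time_s: 65.6
ee_pos: [0.4297, -0.3567, 0.155]
eef_rot: [-3.14, -0.001, 1.468]
force: [-0.4, -0.4, -2.3]
grip_width: 0.0176
grip_force: 45.0
```

```bash
python3 plan.py 0.6711 0.0518 0.062 83.8; python3 - <<'E'
from station import *
print(get_obs()["moment"])
E
```

```text
t 65.6 pos [ 0.4297 -0.3567  0.155 ] rot [-3.140e+00 -1.000e-03  1.468e+00] q6 -0.66 w 0.0176
turn z units 0.05 | shift x,y,z units [14.41  6.53  3.1 ]
[-0.01412714 -0.09557412  0.0061658 ]
```

Emit:
send_rows([
  [[0.6, 0.27, 0], [0, 0, 0.05], -1],
  [[0.9, 0.41, 0], [0, 0, 0], -1],
  [[0.9, 0.41, 0], [0, 0, 0], -1],
  [[0.9, 0.41, 0], [0, 0, 0], -1],
  [[0.9, 0.41, 0], [0, 0, 0], -1],
  [[0.9, 0.41, 0], [0, 0, 0], -1],
  [[0.9, 0.41, 0], [0, 0, 0], -1],
  [[0.9, 0.41, 0], [0, 0, 0], -1],
  [[0.9, 0.41, 0], [0, 0, 0], -1],
  [[0.9, 0.41, 0], [0, 0, 0], -1],
  [[0.9, 0.41, 0], [0, 0, 0], -1],
  [[0.9, 0.41, 0], [0, 0, 0], -1],
])

```text
time_s: 66.8
ee_pos: [0.608, -0.0589, 0.1549]
eef_rot: [-3.14, -0.0, 1.458]
force: [0.9, -0.3, -1.9]
grip_width: 0.0176
grip_force: 45.0
```

Emit:
send_rows([
  [[0.9, 0.41, 0], [0, 0, 0], -1],
  [[0.9, 0.41, 0], [0, 0, 0], -1],
  [[0.9, 0.41, 0], [0, 0, 0], -1],
  [[0.9, 0.41, 0], [0, 0, 0], -1],
  [[0.3, 0.1, 0], [0, 0, 0], -1],
  [[0, 0, 0], [0, 0, 0], -1],
  [[0, 0, 0.4], [0, 0, 0], -1],
  [[0, 0, 0.8], [0, 0, 0], -1],
  [[0, 0, 0.6], [0, 0, 0], -1],
  [[0, 0, 0], [0, 0, 0], -1],
  [[0, 0, 0], [0, 0, 0], -1],
])

```text
time_s: 67.9
ee_pos: [0.6728, 0.0493, 0.1023]
eef_rot: [-3.141, 0.0, 1.457]
force: [-0.0, 0.4, -0.9]
grip_width: 0.0179
grip_force: 45.0
```

```bash
python3 plan.py 0.6711 0.0518 0.0645 83.8; python3 - <<'E'
from h import *
from station import *
s=camera("scene");np.savez("s6.npz",**s);cv2.imwrite("pics/s6.png",cv2.resize(s["pixels"][170:310,220:400,::-1],(720,560)))
E
```

```text
t 67.9 pos [0.6728 0.0493 0.1023] rot [-3.141  0.     1.457] q6 0.13 w 0.0179
turn z units -0.05 | shift x,y,z units [ 0.08 -0.07  1.26]
```

View pics/s6.png

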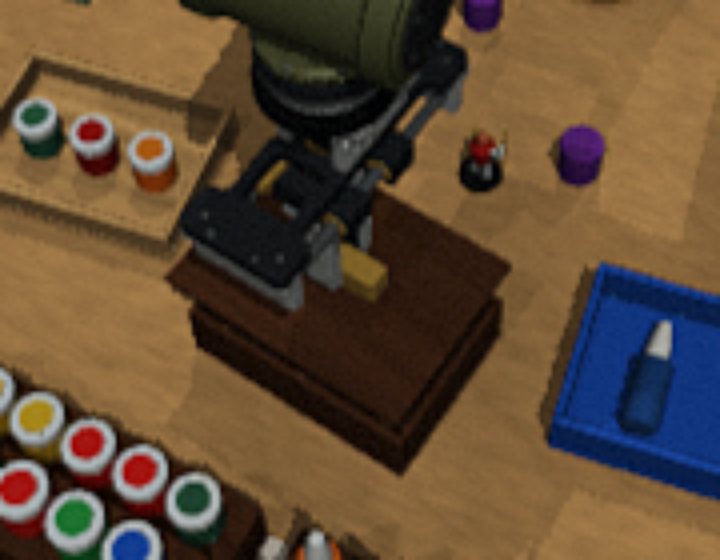

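The lid hangs flat and centred above the box. I'll make a fine correction and lower it.

Emit:
send_rows([
  [[0.08, -0.07, 0], [0, 0, -0.05], -1],
  [[0, 0, 0.4], [0, 0, 0], -1],
  [[0, 0, 0.4], [0, 0, 0], -1],
  [[0, 0, 0.2], [0, 0, 0], -1],
  [[0, 0, 0.05], [0, 0, 0], -1],
  [[0, 0, 0], [0, 0, 0], -1],
  [[0, 0, 0], [0, 0, 0], -1],
])

```text
time_s: 68.65
ee_pos: [0.6714, 0.0528, 0.071]
eef_rot: [3.141, -0.0, 1.464]
force: [-0.2, 0.1, -1.4]
grip_width: 0.0179
grip_force: 45.0
```

```bash
python3 plan.py 0.6711 0.0518 0.0645 83.8
```

```text
t 68.7 pos [0.6714 0.0528 0.071 ] rot [ 3.141 -0.     1.464] q6 0.13 w 0.0179
turn z units 0.01 | shift x,y,z units [-0.04 -0.01  0.22]
```

Emit:
send_rows([
  [[-0.03, 0, 0.08], [0, 0, 0], -1],
  [[0, 0, 0.08], [0, 0, 0], -1],
  [[0, 0, 0], [0, 0, 0], -1],
])

```text
time_s: 68.95
ee_pos: [0.671, 0.0518, 0.0656]
eef_rot: [-3.141, 0.0, 1.464]
force: [-0.4, 0.3, -2.3]
grip_width: 0.0176
grip_force: 45.0
```

Emit:
send_rows([
  [[0, 0, 0.06], [0, 0, 0], -1],
  [[0, 0, 0], [0, 0, 0], -1],
])

```text
time_s: 69.15
ee_pos: [0.6713, 0.0519, 0.0646]
eef_rot: [3.141, -0.0, 1.464]
force: [-2.5, 0.7, 2.0]
grip_width: 0.0176
grip_force: 45.0
```

Contact made. I'll release, rise, swing clear to the right and check.

Emit:
send_rows([
  [[0, 0, 0], [0, 0, 0], -0.1],
  [[0, 0, 0], [0, 0, 0], -0.1],
  [[0, 0, 0], [0, 0, 0], -0.1],
  [[0, 0, 0], [0, 0, 0], -0.1],
  [[0, 0, -0.3], [0, 0, 0], -0.1],
  [[0, 0, -0.8], [0, 0, 0], -0.1],
  [[0, 0, -0.9], [0, 0, 0], -0.1],
  [[0, 0, -0.9], [0, 0, 0], -0.1],
  [[0, 0, -0.5], [0, 0, 0], -0.1],
])

```text
time_s: 70.05
ee_pos: [0.6718, 0.0519, 0.1693]
eef_rot: [3.138, -0.0, 1.464]
force: [0.5, -0.7, 0.2]
grip_width: 0.0425
grip_force: 0.0
```

Emit:
send_rows([
  [[-0.9, -0.4, 0], [0, 0, 0], 0],
  [[-0.9, -0.4, 0], [0, 0, 0], 0],
  [[-0.9, -0.4, 0], [0, 0, 0], 0],
  [[-0.9, -0.4, 0], [0, 0, 0], 0],
  [[-0.9, -0.4, 0], [0, 0, 0], 0],
  [[-0.9, -0.4, 0], [0, 0, 0], 0],
  [[-0.9, -0.4, 0], [0, 0, 0], 0],
  [[-0.9, -0.4, 0], [0, 0, 0], 0],
  [[-0.9, -0.4, 0], [0, 0, 0], 0],
  [[-0.9, -0.4, 0], [0, 0, 0], 0],
  [[-0.9, -0.4, 0], [0, 0, 0], 0],
  [[0, 0, 0], [0, 0, 0], 0],
])

```text
time_s: 71.25
ee_pos: [0.5068, -0.2316, 0.1662]
eef_rot: [-3.141, 0.0, 1.461]
force: [-0.1, 0.5, 0.0]
grip_width: 0.0468
grip_force: 0.0
```

```bash
python3 - <<'E'
from h import *
from station import *
c=camera("top");np.savez("last.npz",**c);s=camera("scene")
cv2.imwrite("pics/t7.png",np.vstack([cv2.resize(c["pixels"][80:280,130:530,::-1],(600,300)),cv2.resize(s["pixels"][140:320,200:500,::-1],(500,300))[:, :500].copy() if 0 else cv2.resize(s["pixels"][150:310,200:520,::-1],(600,300))]))
W=cloud(c);ok=c["depth"]>.1;Z=W[...,2];v,u=np.mgrid[:400,:640]
b=(u>262)&(u<360)&(v>95)&(v<180)
m=ok&(Z>.045)&(Z<.066)&b
k=max(cv2.findContours(m.astype(np.uint8),0,2)[0],key=cv2.contourArea)
print(cv2.minAreaRect((plane(c,k[:,0,:],.056)[:,:2]*1000).astype(np.float32)))
q=W[m];q=q[(abs(q[:,0]-.671)<.05)&(abs(q[:,1]-.052)<.07)];A=np.c_[q[:,:2]-[.671,.052],np.ones(len(q))];print("plane",np.linalg.lstsq(A,q[:,2],rcond=None)[0])
meas(c,dict(fig1=(301,201,10),fig2=(146,218,10),p1=(276,215,10),jl=(137,123,20),jr=(492,155,20)))
E
```

```text
((671.708251953125, 51.411739349365234), (172.8544158935547, 128.32154846191406), 83.91612243652344)
plane [ 0.00096875 -0.00078841  0.05650123]
fig1 [0.5121 0.0758 0.0499] [0.0178 0.0162 0.0155] 21
fig2 [0.453  0.4605 0.0484] [0.0194 0.0123 0.0121] 22
p1 [0.4762 0.1336 0.0361] [0.0277 0.0302 0.0092] 127
jl [0.6855 0.4635 0.0843] [0.0737 0.0724 0.0136] 224
jr [ 0.5527 -0.2062  0.4667] [0.0133 0.0184 0.0157] 52
```

View pics/t7.png

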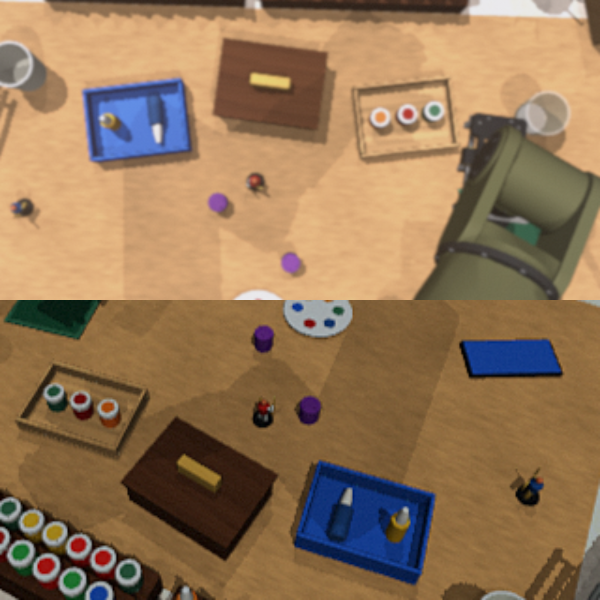

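The lid sits within 1 mm and 0.2° of the box, level at 56.5 mm. The pots and bottles are in their trays, and both figures and the left jar read as they did at the start. I'll hand it in.

```bash
python3 -c "
from station import *
print(hand_in())"
```

```text
the job is handed in; nothing more can be done
None
```

The desk is tidied and handed in at about 71 s: pots, bottles and tools are in their trays and the lid is squarely back on the box; the blue bottle was knocked over mid-run, so it lies on its side on its tray's floor, and no figure or jar was seen to move, though the arm hid the right-hand jar in the last check.

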